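# Present a sight-glass body to the code reader and light its window

### The job

On the reading station, turn the brass sight-glass body (the short upright cylinder) where it stands so that its white code patch squarely faces the reader block, and let go of it. Then draw the torch out of its sloping holster and hold it upright, lens down, centred over the round glass window in the top of that body with about 5 cm of air between lens and glass. Finish while still holding the torch there, motionless; leave the body on its pad facing the reader, and leave the two other brass fittings and the spray bottle alone.

Things in the scene. Friction and masses are not known exactly. Their poses are not given: they have to be found in the camera images.
- station: fixed reading station. Origin on the bench directly under the middle of the black square pad (84 mm wide, 6 mm thick) on which the sight-glass body stands. +x points from the reader block to the pad; the grey reader block (50 x 66 mm, 75 mm tall) stands at its -x end, its face with black window and red line 105 mm from the pad's middle
- pad_top (a point): middle of the pad's upper face, 6 mm above the bench; axes as the station
- reader_window (a point): middle of the reader block's black window, 40 mm above the bench
- sight_mid (a point): loose brass sight-glass body, an upright plain cylinder of 56 mm diameter, 60 mm tall, about 0.5 kg, with a dark round glass window (42 mm, red spot in its middle) flush in its top, standing on the pad; the point is on its axis half-way up (30 mm over its foot). z is its axis (up), +x points to its white code patch. Its top is 30 mm above this point
- sight_mark (a point): middle of the sight-glass body's white code patch (26 mm wide, 34 mm tall, black spots), on its outer wall half-way up; a white stripe on the top's brass rim lies right above the patch
- sight_window (a point): middle of the glass window in the top of the sight-glass body, 60 mm above its foot
- holster: fixed holster: grey foot plate 130 x 80 x 8 mm with a dark steel square sleeve (39 mm outside, 33 mm inside) that slopes up at 45 degrees towards the holster's +x. Origin under the foot plate's middle on the bench. The sleeve's side walls end 50 mm and its lower wall 68 mm from its floor, measured along the slope
- holster_seat (a point): middle of the sleeve's inner floor, 34 mm above the bench (axes as the holster, not sloped)
- torch_mid (a point): loose round torch, 28 mm diameter, 140 mm long, about 0.15 kg, plain straight cylinder: aluminium lens end (45 mm), black grip with orange bands, orange tail switch. It starts lens down in the holster, leaning at 45 degrees, with some 85 mm standing free of the sleeve's sides (72 mm free of its longer lower wall). The point is on its axis half-way along (70 mm from either end); +z runs along the axis from lens to tail. Balance point about 58 mm from the lens
- torch_lens (a point): centre of the torch's lens face, 70 mm from torch_mid along -z; same axes
- tee: bystander: loose brass tee fitting lying flat, 80 x 56 mm, 22 mm thick; origin under its crossing, on the bench
- elbow: bystander: loose L-shaped brass elbow fitting lying flat, about 60 x 55 mm, 22 mm thick; origin on the bench under it
- spray: bystander: loose blue spray bottle, 72 mm across, 180 mm tall, head reaching 60 mm to its -x; origin under its middle
There are look-alikes about, which are no part of the job. Of the things that look like the holster, take the one that is nearest to the robot's base at the start. There is more than one size of the part that bears sight_mid; the job needs the larger.

How it is judged:
By the outcome, as a careful person would: the job done as asked, in the order asked, and still so for the second after the job is handed in, while the arm keeps its last pose, push and grip.
It also fails if it takes over 58 s, if anything falls off the work surface, if the arm or the gripper's body presses on something with over 40 N, if the wrist force passes 120 N, or if a joint passes its speed limit or range.

### The arm

A 6-joint arm with a two-finger parallel gripper is mounted at the origin on the work surface. World frame = base frame: x ahead of the robot, y to its left, z up, the work surface at z = 0. Lengths are in mm, angles in rad, forces in N, time in s.
With the tool pointing down it reaches from about 350 to 975 mm from the base axis. Payload 7.1 kg.
Tool frame: the origin (TCP) lies on the centre line of the jaws, within the pads' length; the fingertips stand 8 mm ahead of it and the grasp point (between the pads) lies 11 mm behind it; z points along the fingers, x is the direction in which the jaws open and shut, and the axes are right-handed (so a half turn about z gives the same grasp; the last joint's range is limited). The gripper opens to 88 mm and grips with 3 to 60 N. Pads are 20 mm wide; open, the fingers measure 115 mm over their backs; the gripper's body (75 mm by 178 mm) begins 61 mm behind the grasp point.
Start: joints at [-1.195, 0.423, 1.63, -0, 1.089, -0.019], TCP at [240.405, -576.897, 192.175] pointing down, gripper open.
Joint ranges: [-3, 3], [-0.9, 2.11], [0.09, 2.58], [-1.31, 4.45], [0.11, 2.69], [-2.54, 2.54]. Speed limits (rad/s): [2.39, 2.39, 3.01, 3.14, 3.14, 3.14].

### API

Orientations are given as a rotation vector (axis times angle).
In Python, from workcell import ctrl gives the robot as it stands.
- The arm moves only by the shell command python3 -m handwheel 'ROWS'. ROWS is JSON, a list of rows, each a list of 3 entries, a list of its own where there are three numbers: the turn, a rotation vector about the tool's x, y, z in rad, then the shift along the tool's x, y, z in mm, then the opening, from 0 (shut) to 1 (fully open). In form: [[[ax, ay, az], [tx, ty, tz], jaw], ...]. A call has exactly 10 rows; each row shifts and turns the pose as measured when the row begins, along the tool's axes as they then stand; what a row does not reach is not made up. A row lasts 1/12 s, in which the tool goes at most 41.7 mm and 7.16 degrees, less where a joint would pass 70% of its speed; a pose out of reach is approached as far as the arm can. A call with a gripper value outside its range is refused whole. The fingers move at their own pace and stop on an object; the grip force is fixed at half the most. Time passes only in rows, so rows that do not move let the fingers close, or fill a call up. It gives the time, the measured TCP pose, the force and the opening at its end, in the units of the state.
- ctrl.get_obs(): the state, without advancing time (a new reading comes with each control period).
- ctrl.get_image(name): name is "side" or "top"; returns a dict with "pixels" (420x560x3 uint8, red, green, blue), "camera_matrix" (3x3 intrinsics, pixels), "dist" ([k1, k2, p1, p2, k3] as OpenCV has them; the pictures are not rectified), "rvec" (rotation vector, rad) and "tvec" (3), from world to camera coordinates, as OpenCV has them. Camera axes: x right, y down, z forward; pixel columns grow to the right and rows downward; lengths in mm; the calibration is good to about 2 mm. A picture is of the moment at which its call begins. There is no depth.
- ctrl.close_job(): hands the job in, once; it reports no verdict.
Trained networks look in a picture, given as the dict that the camera call returned (one of the last four; its "shot" number tells which), for a name from the list of things; names that differ only in an ending like _2 or _b are one class to them, and where a whole thing is asked for, a point or a joint stands for the part that bears it (a point fixed in the world has none). Each returns a list of dicts, best first, with "score" (0 to 1); they miss things now and then, are a little off and sometimes report something else, mostly with a low value. They report only what shows in the picture. A call takes as long as a camera call. They do not tell look-alikes from the thing itself.
- ctrl.look_for(picture, query): "position" ([x, y, z] in mm, in the coordinates of the camera as it stood for that picture, good to about 4 mm: the middle of the surface that is visible of it).
- ctrl.spot_point(picture, query): "position" ([x, y, z] in mm, in the coordinates of the camera as it stood for that picture, good to about 4 mm: a listed point, or the origin of a listed thing).
The state is a dict: "t": time; "qpos": joint angles; "qvel": joint speeds; "joint_torque": joint torques, N m; "ee_pos": TCP position; "orientation": TCP orientation; "ft_force": force on the tool from outside, world axes, zero at the start; "moment": the same for the moment, N m; "width": finger opening in mm.
Only numpy, scipy, OpenCV 4.12 (cv2) and the standard library are available. Lean on these libraries where they do the work, as an engineer would, in place of code of your own. Each camera call takes 0.05 s, during which the arm holds its last target.

## Working session

There is one attempt and no reset: what is moved stays moved. The work goes in short steps, Python scripts to look and compute and a shell command to move; the robot and the scene stay as the last step left them, time stands still between calls to the robot, and variables do not carry over. Pictures are saved under pics/ and viewed, and the job is handed in when it is done.

```bash
ls; mkdir -p pics
python3 - <<'E'
from workcell import ctrl
import cv2,pickle
o=ctrl.get_obs();print(o)
for n in("top","side"):
    im=ctrl.get_image(n);cv2.imwrite(f"pics/{n}0.png",im["pixels"][:,:,::-1]);pickle.dump(im,open(f"pics/{n}0.pkl","wb"))
    print(n,im["camera_matrix"],im["dist"],im["rvec"],im["tvec"],im["shot"])
E
```

```text
pics
{'t': 0.0, 'qpos': array([-1.19499452e+00,  4.23841064e-01,  1.63069302e+00, -1.62985597e-05,
        1.08858005e+00, -1.90146816e-02]), 'qvel': array([ 0.0002972 ,  0.00079429,  0.00094338,  0.0027801 , -0.00052607,
        0.00123376]), 'joint_torque': array([ 1.14014751e-03, -5.44621181e+01, -2.73660761e+01,  6.43970654e-02,
        2.27942294e-02, -1.11636950e-04]), 'ee_pos': array([ 240.18908963, -576.35263781,  191.40040103]), 'orientation': array([-2.61327902e+00,  1.74212385e+00,  1.97539390e-03]), 'ft_force': array([-0.14465375, -0.11786562, -0.34319376]), 'moment': array([-0.00370891, -0.00435227,  0.0405364 ]), 'width': 87.61899843514965}
top [[442.83408304   0.         273.87584123]
 [  0.         442.83408304 209.52552234]
 [  0.           0.           1.        ]] [-0.0290164  0.         0.         0.         0.       ] [ 2.16016003 -2.19698152  0.07506328] [  31.8273771   607.42225933 1086.978352  ] 1
side [[398.5523083    0.         276.99342608]
 [  0.         398.5523083  207.59053587]
 [  0.           0.           1.        ]] [0.00041805 0.         0.         0.         0.        ] [ 2.20489918 -0.25867407  0.15856303] [-577.5510657   153.91934686  789.93794057] 2
```

View pics/top0.png

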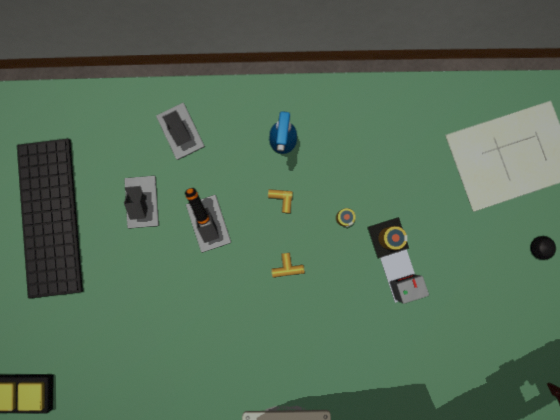

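View pics/side0.png

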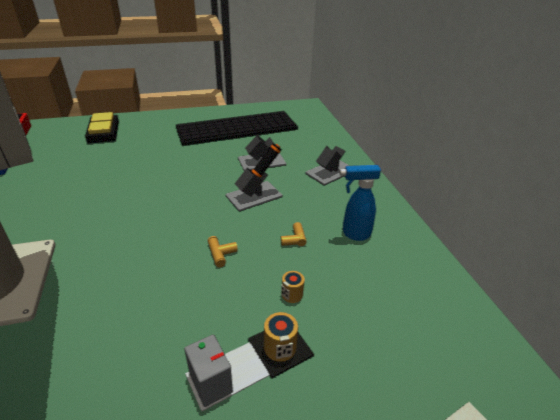

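```bash
cat > h.py <<'E'
import cv2,numpy as np,pickle
from scipy.spatial.transform import Rotation as R
from workcell import ctrl
def shot(n,name):
    im=ctrl.get_image(n);cv2.imwrite(f"pics/{name}.png",im["pixels"][:,:,::-1]);pickle.dump(im,open(f"pics/{name}.pkl","wb"));return im
def load(name): return pickle.load(open(f"pics/{name}.pkl","rb"))
def w(im,p):
    M=cv2.Rodrigues(im["rvec"])[0];return M.T@(np.array(p)-np.ravel(im["tvec"]))
def proj(im,P): return cv2.projectPoints(np.array(P,float).reshape(-1,3),im["rvec"],im["tvec"],im["camera_matrix"],im["dist"])[0].reshape(-1,2)
def ray(im,uv):
    M=cv2.Rodrigues(im["rvec"])[0];x=cv2.undistortPoints(np.array([[uv]],float),im["camera_matrix"],im["dist"])[0,0]
    return -M.T@np.ravel(im["tvec"]),M.T@np.array([x[0],x[1],1])
def atz(im,uv,z):
    c,d=ray(im,uv);return c+d*(z-c[2])/d[2]
E
python3 - <<'E'
from h import *
for n in("top","side"):
    im=load(n+"0")
    for q in("pad_top","reader_window","sight_mid","sight_mark","sight_window","holster","holster_seat","torch_mid","torch_lens","tee","elbow","spray"):
        for r in ctrl.spot_point(im,q):
            p=w(im,r["position"]);print(n,q,round(r["score"],2),p.round(),proj(im,p).round()[0])
E
```

```text
top pad_top 0.61 [ 536. -269.    8.] [389. 236.]
top pad_top 0.49 [577. 185.   0.] [210. 223.]
top reader_window 0.92 [ 440. -299.   39.] [406. 275.]
top reader_window 0.39 [450. -12.  -4.] [288. 272.]
top sight_mid 0.85 [ 587. -156.   22.] [345. 217.]
top sight_mid 0.55 [ 529. -273.   35.] [394. 239.]
top sight_mark 0.78 [ 529. -297.   35.] [403. 239.]
top sight_mark 0.74 [ 567. -164.   26.] [348. 225.]
top sight_window 0.65 [ 532. -272.   69.] [397. 238.]
top sight_window 0.51 [ 586. -157.   43.] [347. 216.]
top holster 0.78 [822. 261.  -3.] [181. 130.]
top holster 0.64 [633. 364.  -5.] [141. 203.]
top holster 0.6 [578. 186.   4.] [210. 223.]
top holster 0.46 [549. 182.  30.] [210. 234.]
top holster 0.31 [451. -11.   1.] [288. 272.]
top holster_seat 0.86 [791. 250.  35.] [182. 138.]
top holster_seat 0.76 [606. 358.  33.] [139. 212.]
top holster_seat 0.59 [547. 179.  34.] [211. 235.]
top torch_mid 0.9 [595. 198.  80.] [200. 214.]
top torch_lens 0.95 [548. 182.  33.] [209. 234.]
top tee 0.58 [452. -14.   0.] [289. 271.]
top elbow 0.74 [643.  -4.  -3.] [284. 197.]
top spray 0.75 [787.
[... 270 characters left out ...]
[278. 349.]
side sight_mark 0.86 [ 567. -170.   21.] [284. 293.]
side sight_window 0.92 [ 590. -158.   48.] [295. 277.]
side sight_window 0.58 [ 530. -272.   65.] [279. 326.]
side holster 0.78 [818. 265.  -1.] [329. 171.]
side holster 0.74 [635. 361.  -6.] [261. 163.]
side holster_seat 0.65 [605. 359.  35.] [251. 152.]
side holster_seat 0.63 [792. 247.  32.] [324. 166.]
side holster_seat 0.57 [555. 177.  31.] [245. 189.]
side torch_mid 0.93 [597. 194.  81.] [260. 168.]
side torch_lens 0.6 [455. -13.  -3.] [216. 256.]
side tee 0.91 [453. -14.  -2.] [216. 256.]
side elbow 0.72 [644.   0.  -1.] [297. 239.]
side elbow 0.55 [599. 196.  81.] [260. 167.]
side spray 0.82 [792.  -3.  -3.] [357. 231.]
```

Top view shows three holsters: (209,223) with the torch, (140,203) and (180,131), both empty. The first is nearest the base (607 mm against 730 and 862). There are two sight glasses, at (395,238) on the pad (larger) and (346,217) off the pad (smaller). The job needs the one on the pad. I'll confirm this in an enlarged crop.

Run:
```python
from h import *
a=load("top0")["pixels"][:,:,::-1];b=load("side0")["pixels"][:,:,::-1]
r=lambda i,x,y,s:cv2.resize(i[y:y+s,x:x+s],(400,400),interpolation=cv2.INTER_CUBIC)
cv2.imwrite("pics/c1.png",np.hstack([r(a,355,205,100),r(b,180,290,140)]))
cv2.imwrite("pics/c2.png",np.hstack([r(a,160,165,100),r(b,220,125,90)]))
```

```text
(no output)
```

View pics/c1.png

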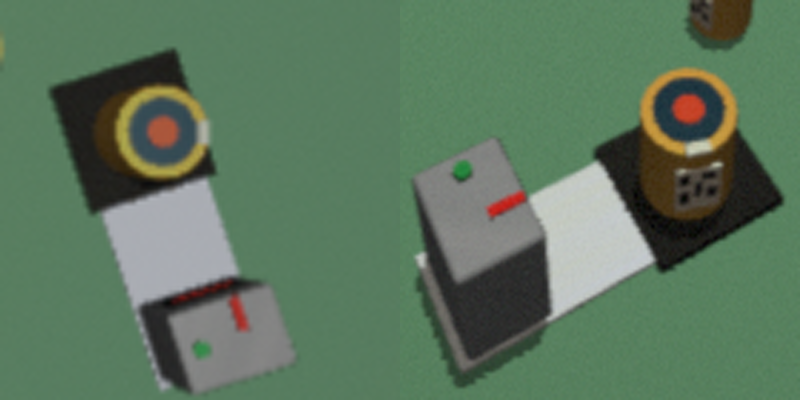

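View pics/c2.png

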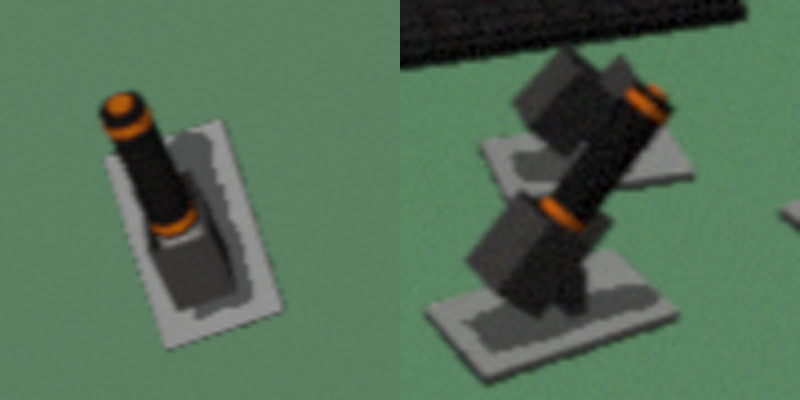

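Run:
```python
from h import *
t=load("top0");s=load("side0")
T=lambda x,y,ox,oy,k:(ox+(x+.5)*k-.5,oy+(y+.5)*k-.5)
pc=[atz(t,T(x,y,355,205,.25),6)[:2] for x,y in[(52,88),(176,50),(214,174),(92,212)]]
pc=np.array(pc);print("pad",pc.round(),pc.mean(0).round(1),[np.linalg.norm(pc[i]-pc[i-1]).round(1) for i in range(4)])
e=pc[0]+pc[1]-pc[2]-pc[3];print("pad x yaw",np.degrees(np.arctan2(e[1],e[0])))
e=pc[0]+pc[3]-pc[1]-pc[2];print("pad y yaw",np.degrees(np.arctan2(e[1],e[0])))
g=atz(t,T(162,131,355,205,.25),66);m=atz(t,T(204,131,355,205,.25),66)
print("top win",g,m,np.degrees(np.arctan2(*(m-g)[1::-1])),np.linalg.norm(m-g))
g=atz(s,T(288,109,180,290,.35),66);m=atz(s,T(299,148,180,290,.35),66)
print("side win",g,m,np.degrees(np.arctan2(*(m-g)[1::-1])),np.linalg.norm(m-g))
h=np.array([atz(t,T(x,y,160,165,.25),8)[:2] for x,y in[(222,120),(283,310),(168,348),(105,158)]])
print("hol",h.round(),h.mean(0).round(1),[np.linalg.norm(h[i]-h[i-1]).round(1) for i in range(4)])
e=h[0]+h[3]-h[1]-h[2];print("h yaw",np.degrees(np.arctan2(e[1],e[0])))
# triangulate tail
def tri(a,b):
    (c1,d1),(c2,d2)=ray(t,a),ray(s,b);k=np.linalg.lstsq(np.c_[d1,-d2],c2-c1,rcond=None)[0]
    p=c1+d1*k[0];q=c2+d2*k[1];return (p+q)/2,np.linalg.norm(p-q)
print("tail",tri(T(120,104,160,165,.25),T(654,103,220-90,125,.225)) )
print("tail2",tri(T(120,104,160,165,.25),T(654-400,103,220,125,.225)) )
```

```text
pad [[ 562. -216.]
 [ 584. -295.]
 [ 505. -316.]
 [ 483. -238.]] [ 533.6 -266.4] [np.float64(81.9), np.float64(82.9), np.float64(81.8), np.float64(81.3)]
pad x yaw 15.576738559998764
pad y yaw 106.01529507333585
top win [ 532.58339855 -268.51720968   66.        ] [ 532.13522505 -293.76952233   66.        ] -91.01676844659495 25.256289391661713
side win [ 530.91719256 -276.0627426    66.        ] [ 530.4810938  -302.09690114   66.        ] -90.95967310383006 26.037810836148207
hol [[650. 171.]
 [528. 133.]
 [505. 206.]
 [627. 246.]] [577.5 189.1] [np.float64(78.4), np.float64(127.3), np.float64(76.5), np.float64(127.7)]
h yaw 17.726092255252652
tail (array([646.30117934, 213.89811448, 121.91233711]), np.float64(1.8160642628294363))
tail2 (array([646.30117934, 213.89811448, 121.91233711]), np.float64(1.8160642628295471))
```

Run:
```python
from h import *
t=load("top0");s=load("side0")
T=lambda x,y:(180+(x+.5)*.35-.5,290+(y+.5)*.35-.5)
pc=np.array([atz(s,T(*p),6)[:2] for p in[(197,155),(382,200),(262,270)]]);print(pc.round(),[np.linalg.norm(pc[0]-pc[1]),np.linalg.norm(pc[1]-pc[2])],(pc[0]+pc[1])/2)
e=pc[1]-pc[2];print(np.degrees(np.arctan2(e[1],e[0])))
a=s["pixels"].copy()
def tri(a,b):
    (c1,d1),(c2,d2)=ray(t,a),ray(s,b);k=np.linalg.lstsq(np.c_[d1,-d2],c2-c1,rcond=None)[0]
    p=c1+d1*k[0];q=c2+d2*k[1];return (p+q)/2,np.linalg.norm(p-q)
# red spot centroids
for im,n in((t,(380,225,410,252)),(s,(265,315,300,340))):
    x0,y0,x1,y1=n;p=im["pixels"][y0:y1,x0:x1].astype(int);m=(p[...,0]>150)&(p[...,1]<110)&(p[...,2]<90)
    v,u=np.nonzero(m);print(len(u),u.mean()+x0,v.mean()+y0);
    if im is t:A=(u.mean()+x0,v.mean()+y0)
    else:B=(u.mean()+x0,v.mean()+y0)
print(tri(A,B),atz(t,A,66),atz(s,B,66))
o=ctrl.get_obs();print(R.from_rotvec(o["orientation"]).as_matrix().round(3))
# torch dims check: tail with yaw 17.7 about seat
```

```text
[[ 481. -253.]
 [ 581. -308.]
 [ 503. -333.]] [np.float64(113.76798955309683), np.float64(82.53323868167433)] [ 531.44583392 -280.52634037]
18.088914180760792
36 395.1666666666667 237.5
73 280.64383561643837 324.83561643835617
(array([ 532.65118411, -269.16362804,   64.19660854]), np.float64(0.7216143237843868)) [ 532.28235249 -268.6064484    66.        ] [ 532.62719041 -270.5095694    66.        ]
[[ 0.385 -0.923  0.   ]
 [-0.923 -0.385 -0.   ]
 [ 0.    -0.    -1.   ]]
```

Run:
```python
from h import *
t=load("top0");s=load("side0")
T=lambda x,y:(180+(x+.5)*.35-.5,290+(y+.5)*.325-.5)
pc=np.array([atz(s,T(*p),6)[:2] for p in[(197,155),(382,200),(262,270)]]);print(pc.round(),(pc[0]+pc[1])/2)
e=pc[1]-pc[2];print(np.degrees(np.arctan2(e[1],e[0])),np.linalg.norm(e))
m=atz(s,T(299,148),66);g=atz(s,T(288,109),66);print(g,m,np.degrees(np.arctan2(*(m-g)[1::-1])))
# reader top corners from top crop z75
T2=lambda x,y:(355+(x+.5)*.25-.5,205+(y+.5)*.25-.5)
q=[atz(t,T2(*p),75)[:2].round(1) for p in[(167,317),(272,284),(296,358),(195,394)]];print(q)
print("reader edges",[np.degrees(np.arctan2(*(b-a)[::-1])) for a,b in((q[1],q[0]),(q[2],q[3]),(q[3],q[0]),(q[2],q[1]))])
w=[atz(t,T2(*p),6)[:2] for p in[(103,212),(207,178)]];print("strip",w)
```

```text
[[ 483. -246.]
 [ 584. -299.]
 [ 506. -322.]] [ 533.63767155 -272.23839786]
16.60439496823115 82.18737853133192
[ 532.23621853 -270.92339665   66.        ] [ 532.21378272 -295.55608511   66.        ] -90.05218581532152
[array([ 422.8, -265.2]), array([ 441. , -328.1]), array([ 397.4, -340.7]), array([ 377.6, -280.1])]
reader edges [np.float64(106.13770322833123), np.float64(108.09390654406313), np.float64(18.2445980962923), np.float64(16.118808747657315)]
strip [array([ 482.74768871, -245.26218439]), array([ 502.95653817, -311.87640714])]
```

```bash
cat >> h.py <<'E'
def st(target=None,yaw=None,Rt=None):
    o=ctrl.get_obs();M=R.from_rotvec(o["orientation"]);p=o["ee_pos"]
    print("t",round(o["t"],2),"p",p.round(1),"x",M.as_matrix()[:,0].round(3),"z",M.as_matrix()[:,2].round(3),"q",o["qpos"].round(2),"F",o["ft_force"].round(1),"w",round(o["width"],1))
    if target is not None: print("shift tool",M.inv().apply(np.array(target)-p).round(1))
    if yaw is not None:
        c,s=np.cos(np.radians(yaw)),np.sin(np.radians(yaw));Rt=np.array([[c,s,0],[s,-c,0],[0,0,-1]])
    if Rt is not None: print("turn tool",(M.inv()*R.from_matrix(Rt)).as_rotvec().round(3))
E
python3 -m handwheel '[[[0,0,0],[-17,-37.5,0],1],[[0,0,0],[-17,-37.5,0],1],[[0,0,0],[-17,-37.5,0],1],[[0,0,0],[-17,-37.5,0],1],[[0,0,0],[-17,-37.5,0],1],[[0,0,0],[-17,-37.5,0],1],[[0,0,0],[-17,-37.5,0],1],[[0,0,0],[-17,-37.5,0],1],[[0,0,0],[-17,-37.5,0],1],[[0,0,0],[-17,-37.5,0],1]]'
python3 -c "
from h import *
st([532,-270,150],10)"
```

```text
t: 2.13
ee_pos: [523.5, -277.2, 192.4]
orientation: [2.599, -1.759, 0.007]
ft_force: [-0.0, -0.1, 0.1]
width: 87.9
t 2.13 p [ 523.5 -277.2  192.4] x [ 0.372 -0.928  0.006] z [ 0.002 -0.006 -1.   ] q [-0.5   0.37  1.71 -0.    1.06  0.69] F [-0.  -0.1  0.1] w 87.9
shift tool [ -3.8 -10.6  42.4]
turn tool [ 0.004 -0.005 -1.364]
```

```bash
python3 -m handwheel '[[[0,0,-0.12],[-3.8,-10.6,4],1],[[0,0,-0.124],[0,0,4],1],[[0,0,-0.124],[0,0,4],1],[[0,0,-0.124],[0,0,4],1],[[0,0,-0.124],[0,0,4],1],[[0,0,-0.124],[0,0,4],1],[[0,0,-0.124],[0,0,4],1],[[0,0,-0.124],[0,0,4],1],[[0,0,-0.124],[0,0,4],1],[[0,0,-0.124],[0,0,4],1]]'
python3 -c "
from h import *
st([532,-270,45],10)"
```

```text
t: 2.97
ee_pos: [541.2, -260.7, 152.3]
orientation: [3.134, 0.096, 0.011]
ft_force: [0.1, -0.3, 0.0]
width: 87.6
t 2.97 p [ 541.2 -260.7  152.3] x [0.998 0.061 0.007] z [ 0.007 -0.006 -1.   ] q [-0.47  0.43  1.72 -0.    0.98 -0.53] F [ 0.1 -0.3  0. ] w 87.6
shift tool [-10.5   8.1 107.3]
turn tool [ 0.007 -0.007 -0.113]
```

```bash
python3 -m handwheel '[[[0.004,-0.004,-0.06],[-5,4,7],1],[[0.004,-0.004,-0.055],[-5,4,7],1],[[0,0,0],[0,0,7],1],[[0,0,0],[0,0,7],1],[[0,0,0],[0,0,7],1],[[0,0,0],[0,0,7],1],[[0,0,0],[0,0,7],1],[[0,0,0],[0,0,7],1],[[0,0,0],[0,0,3],1],[[0,0,0],[0,0,0],1]]'
python3 -c "
from h import *
st([532,-270,38],10)
shot('side','s1')
i=load('s1')['pixels'][260:420,180:380,::-1];cv2.imwrite('pics/s1c.png',cv2.resize(i,(800,640))[:600])"
```

```text
t: 3.8
ee_pos: [532.5, -268.6, 87.8]
orientation: [-3.127, -0.286, 0.002]
ft_force: [-0.4, 0.2, -0.0]
width: 87.3
t 3.8 p [ 532.5 -268.6   87.8] x [ 0.983  0.181 -0.001] z [-0.002  0.001 -1.   ] q [-0.49  0.52  1.76  0.    0.87 -0.67] F [-0.4  0.2 -0. ] w 87.3
shift tool [-0.7  1.3 49.8]
turn tool [-0.002  0.001  0.008]
```

View pics/s1c.png

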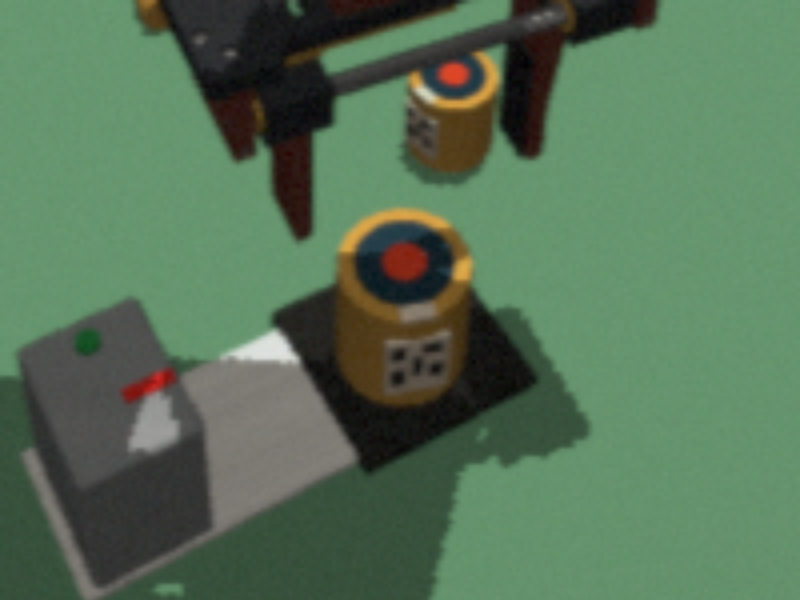

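The side view shows the open fingers above the body, with tips near (256,320) and (312,299). The patch faces the camera at about (284,350). Before descending I'll check those tip pixels against the projected ones.

```bash
python3 -c "
from h import *
s=load('s1');c=np.array([532.5,-268.6,79.8]);x=np.array([.983,.181,0])
print(proj(s,[c+50*x,c-50*x,c,[532.4,-269.5,66]]))"
```

```text
[[307.83543113 308.68348179]
 [251.67952544 329.00380975]
 [280.503187   318.57354372]
 [280.35564316 324.35892444]]
```

```bash
python3 -c "
from h import *
t=shot('top','t1');st()
s=load('s1')
i=cv2.resize(t['pixels'][190:290,340:470,::-1],(780,600));
cv2.imwrite('pics/t1c.png',i)
c=np.array([532.5,-268.6,79.8]);x=np.array([.983,.181,0]);y=np.array([.181,-.983,0])
for d in(50,-50): print(proj(s,[c+d*x+10*y,c+d*x-10*y,c+d*x-10*y+[0,0,8],c+d*x-10*y+[0,0,30]]).round())
"
```

```text
t 3.9 p [ 532.8 -268.9   88.6] x [ 0.983  0.182 -0.001] z [-0.001  0.001 -1.   ] q [-0.49  0.52  1.76  0.    0.87 -0.67] F [-0.2  0.1  0.8] w 87.6
[[311. 313.]
 [305. 304.]
 [305. 301.]
 [306. 292.]]
[[254. 334.]
 [249. 324.]
 [249. 321.]
 [249. 312.]]
```

View pics/t1c.png

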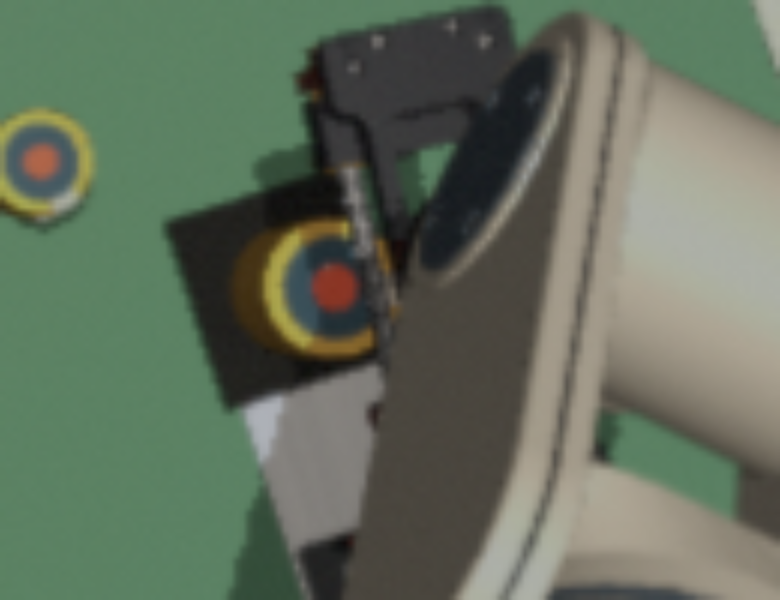

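```bash
python3 -c "
from h import *
t=load('t1')
for z in(80,95,110):print(z,atz(t,(391.7,202.5),z),atz(t,(403,259),z))
c=np.array([532.5,-268.6,79.8]);x=np.array([.983,.181,0]);y=np.array([.181,-.983,0])
for d in(44,57,-44,-57): print(proj(t,[c+d*x+10*y,c+d*x-10*y,c+d*x-10*y+[0,0,30]]).round())
"
```

```text
80 [ 615.47189911 -259.71111273   80.        ] [ 481.19555817 -281.58897407   80.        ]
95 [ 614.14927934 -255.80667745   95.        ] [ 481.79033292 -277.3721346    95.        ]
110 [ 612.82665956 -251.90224216  110.        ] [ 482.38510767 -273.15529512  110.        ]
[[397. 218.]
 [389. 220.]
 [392. 219.]]
[[396. 213.]
 [387. 215.]
 [391. 214.]]
[[405. 255.]
 [397. 256.]
 [400. 257.]]
[[406. 260.]
 [398. 262.]
 [401. 262.]]
```

```bash
python3 -c "
from h import *
s=load('s1')
i=s['pixels'][250:345,220:350,::-1].copy();i=cv2.resize(i,(780,570),interpolation=cv2.INTER_CUBIC)
c=np.array([532.5,-268.6,79.8]);x=np.array([.983,.181,0]);y=np.array([.181,-.983,0])
for d in(44,57,-44,-57):
  for e in(-10,10):
    q=(proj(s,[c+d*x+e*y,c+d*x+e*y+[0,0,60]])-[220,250]+.5)*6
    cv2.line(i,tuple(map(int,q[0])),tuple(map(int,q[1])),(255,255,0),1)
cv2.imwrite('pics/s1d.png',i)"
```

```text
(no output)
```

View pics/s1d.png

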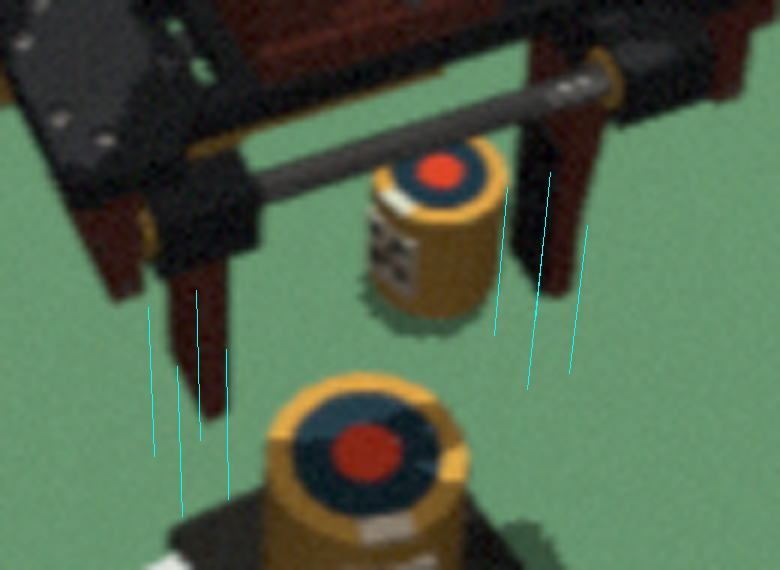

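```bash
python3 -m handwheel '[[[0,0,0],[-0.5,1,4],1],[[0,0,0],[0,0,4],1],[[0,0,0],[0,0,4],1],[[0,0,0],[0,0,4],1],[[0,0,0],[0,0,4],1],[[0,0,0],[0,0,2],1],[[0,0,0],[0,0,0],1],[[0,0,0],[0,0,0],1],[[0,0,0],[0,0,0],1],[[0,0,0],[0,0,0],1]]'
python3 -c "
from h import *
s=shot('side','s2')
st([532,-270,38],10)
o=ctrl.get_obs();M=R.from_rotvec(o['orientation']).as_matrix();x,y,z=M.T
i=s['pixels'][250:345,220:350,::-1].copy();i=cv2.resize(i,(780,570),interpolation=cv2.INTER_CUBIC)
c=o['ee_pos']+8*z
for d in(44,57,-44,-57):
  for e in(-10,10):
    q=(proj(s,[c+d*x+e*y,c+d*x+e*y+[0,0,60]])-[220,250]+.5)*6
    cv2.line(i,tuple(map(int,q[0])),tuple(map(int,q[1])),(255,255,0),1)
cv2.imwrite('pics/s2d.png',i)"
```

```text
t: 4.73
ee_pos: [533.4, -270.6, 65.4]
orientation: [3.128, 0.286, 0.002]
ft_force: [0.8, 0.9, -1.0]
width: 87.9
t 4.78 p [ 533.5 -270.6   65.5] x [0.983 0.181 0.001] z [ 0.001 -0.    -1.   ] q [-0.49  0.55  1.77  0.    0.82 -0.67] F [-0.1 -0.1  0.4] w 87.8
shift tool [-1.4 -0.9 27.5]
turn tool [ 0.001 -0.001  0.008]
```

View pics/s2d.png

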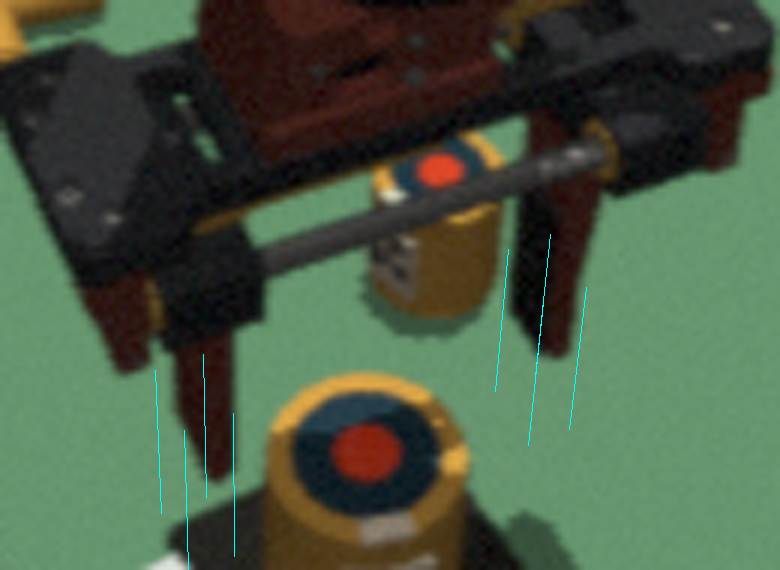

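```bash
python3 -c "
from h import *
s=load('s2')
x=np.array([.983,.181,0]);y=np.array([.181,-.983,0]);c=np.array([533.5,-270.6,137.5])
for d in(-89,89):
  for e in(-37.5,37.5): print(d,e,((proj(s,[c+d*x+e*y])-[220,250]+.5)*6).round())
c[2]=57.5
for d in(-56,-46,46,56): print(d,((proj(s,[c+d*x,c+d*x+[0,0,22]])-[220,250]+.5)*6).round().tolist())
"
```

```text
-89 -37.5 [[ -3. 279.]]
-89 37.5 [[ 97. 512.]]
89 -37.5 [[610.  82.]]
89 37.5 [[755. 274.]]
-56 [[179.0, 542.0], [177.0, 491.0]]
-46 [[213.0, 529.0], [213.0, 478.0]]
46 [[518.0, 416.0], [523.0, 365.0]]
56 [[549.0, 404.0], [555.0, 354.0]]
```

```bash
python3 -c "
from h import *
t=shot('top','t2')
o=ctrl.get_obs();M=R.from_rotvec(o['orientation']).as_matrix();x,y,z=M.T
i=t['pixels'][185:280,355:455,::-1].copy();i=cv2.resize(i,(600,570),interpolation=cv2.INTER_CUBIC)
i=np.clip(i.astype(float)*1.8,0,255).astype('uint8')
c=o['ee_pos']+8*z
for d in(44,57,-44,-57):
  for e in(-10,10):
    q=(proj(t,[c+d*x+e*y,c+d*x+e*y+[0,0,60]])-[355,185]+.5)*6
    cv2.line(i,tuple(map(int,q[0])),tuple(map(int,q[1])),(255,255,0),1)
cv2.imwrite('pics/t2d.png',i)"
```

```text
(no output)
```

View pics/t2d.png

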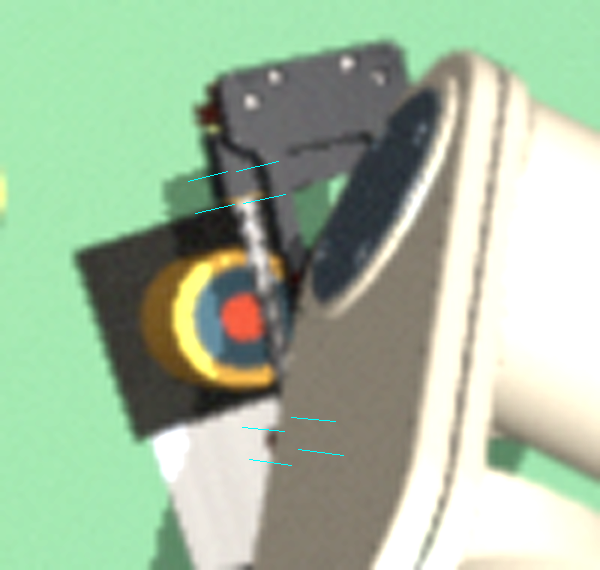

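Both views put the fingertips some 20 mm higher than the stated geometry does, and roughly centred over the body. I'll go down to TCP z of about 28, which is safe under either reading, and look again.

```bash
python3 -m handwheel '[[[0,0,0],[-1,-0.5,5],1],[[0,0,0],[0,0,5],1],[[0,0,0],[0,0,5],1],[[0,0,0],[0,0,5],1],[[0,0,0],[0,0,5],1],[[0,0,0],[0,0,5],1],[[0,0,0],[0,0,5],1],[[0,0,0],[0,0,2],1],[[0,0,0],[0,0,0],1],[[0,0,0],[0,0,0],1]]'
python3 -c "
from h import *
s=shot('side','s3')
st([532,-270,28],10)
i=s['pixels'][250:400,180:380,::-1].copy();i=cv2.resize(i,(800,600),interpolation=cv2.INTER_CUBIC)
cv2.imwrite('pics/s3d.png',i)"
```

```text
t: 5.67
ee_pos: [531.9, -270.1, 23.7]
orientation: [-3.128, -0.286, -0.001]
ft_force: [0.2, -0.5, 0.4]
width: 87.9
t 5.72 p [ 532.  -270.1   23.8] x [0.983 0.181 0.001] z [ 0.001  0.    -1.   ] q [-0.49  0.61  1.78  0.    0.75 -0.67] F [-1.   0.9 -0.1] w 87.7
shift tool [ 0.1 -0.1 -4.2]
turn tool [-0.    -0.001  0.008]
```

View pics/s3d.png

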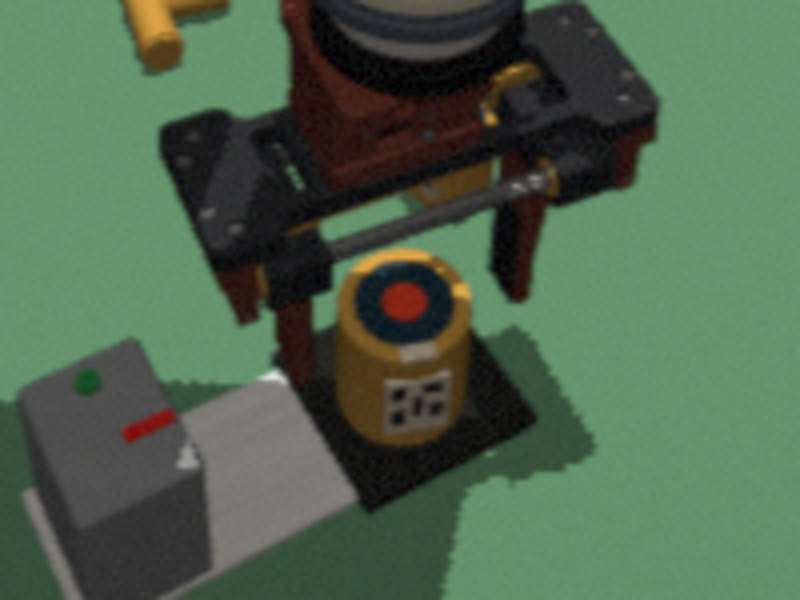

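```bash
python3 -m handwheel '[[[0,0,0],[0,0,0],0.7],[[0,0,0],[0,0,0],0.6],[[0,0,0],[0,0,0],0.5],[[0,0,0],[0,0,0],0.5],[[0,0,0],[0,0,0],0.5],[[0,0,0],[0,0,0],0.5],[[0,0,0],[0,0,0],0.4],[[0,0,0],[0,0,0],0.3],[[0,0,0],[0,0,0],0.2],[[0,0,0],[0,0,0],0.1]]'
python3 -c "
from h import *
s=shot('side','s4')
st([532,-270,28],10)
i=s['pixels'][250:400,180:380,::-1].copy();i=cv2.resize(i,(800,600),interpolation=cv2.INTER_CUBIC)
cv2.imwrite('pics/s4d.png',i)"
```

```text
t: 6.55
ee_pos: [532.6, -270.6, 25.0]
orientation: [3.127, 0.286, 0.004]
ft_force: [-0.9, -0.5, -0.9]
width: 55.2
t 6.6 p [ 532.6 -270.6   25. ] x [0.983 0.181 0.002] z [ 0.002 -0.001 -1.   ] q [-0.49  0.61  1.78  0.    0.75 -0.67] F [0.1 0.7 0.5] w 55.2
shift tool [-0.5 -0.6 -3. ]
turn tool [ 0.001 -0.002  0.008]
```

View pics/s4d.png

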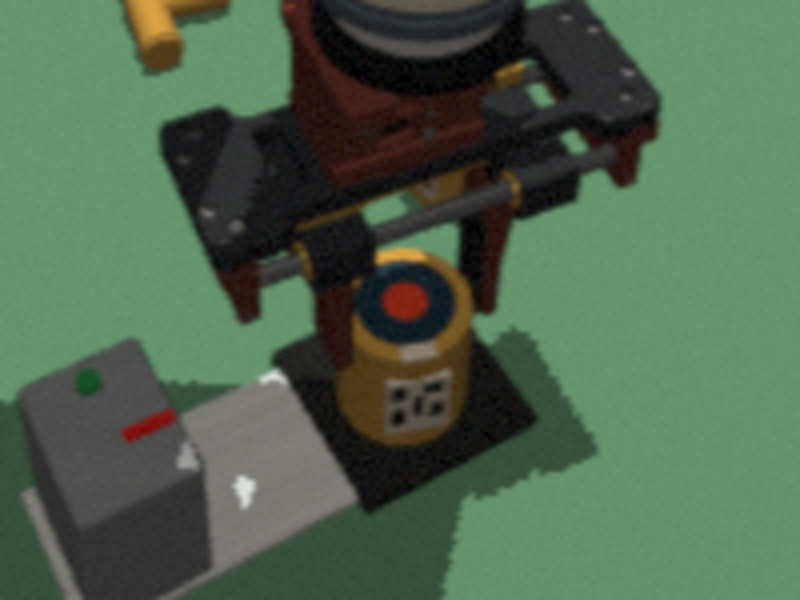

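```bash
python3 -m handwheel '[[[0,0,0.05],[0,0,0],0.1],[[0,0,0.08],[0,0,0],0.1],[[0,0,0.08],[0,0,0],0.1],[[0,0,0.08],[0,0,0],0.1],[[0,0,0.08],[0,0,0],0.1],[[0,0,0.08],[0,0,0],0.1],[[0,0,0.08],[0,0,0],0.1],[[0,0,0.08],[0,0,0],0.1],[[0,0,0.08],[0,0,0],0.1],[[0,0,0.03],[0,0,0],0.1]]'
python3 -c "
from h import *
st([532.5,-270.5,25],-63)"
```

```text
t: 7.43
ee_pos: [533.3, -269.8, 25.0]
orientation: [-3.014, 0.886, -0.005]
ft_force: [-0.3, 0.1, -0.8]
width: 55.0
t 7.43 p [ 533.3 -269.8   25. ] x [ 0.841 -0.541  0.003] z [ 0.003 -0.    -1.   ] q [-0.49  0.61  1.78  0.    0.75  0.08] F [-0.3  0.1 -0.8] w 55.0
shift tool [-0.3  1.  -0. ]
turn tool [-0.002 -0.002  0.528]
```

```bash
python3 -m handwheel '[[[0,0,0.06],[0,0,0],0.1],[[0,0,0.08],[0,0,0],0.1],[[0,0,0.08],[0,0,0],0.1],[[0,0,0.08],[0,0,0],0.1],[[0,0,0.08],[0,0,0],0.1],[[0,0,0.08],[0,0,0],0.1],[[0,0,0.06],[0,0,0],0.1],[[0,0,0],[0,0,0],0.1],[[0,0,0],[0,0,0],0.1],[[0,0,0],[0,0,0],0.1]]'
python3 -c "
from h import *
s=shot('side','s5');t=shot('top','t5')
st([532.5,-270.5,25],-63)
i=s['pixels'][270:390,200:340,::-1].copy();i=cv2.resize(i,(560,480),interpolation=cv2.INTER_CUBIC)
cv2.imwrite('pics/s5d.png',i)"
```

```text
t: 8.27
ee_pos: [534.3, -269.8, 25.0]
orientation: [-2.664, 1.662, -0.007]
ft_force: [-0.8, -0.9, 0.1]
width: 55.4
t 8.37 p [ 534.3 -269.8   25. ] x [ 0.44  -0.898  0.003] z [ 0.005 -0.001 -1.   ] q [-0.49  0.61  1.78  0.    0.74  0.63] F [-0.7 -0.4  0. ] w 55.7
shift tool [-0.2  2.  -0. ]
turn tool [-0.004 -0.003 -0.016]
```

View pics/s5d.png

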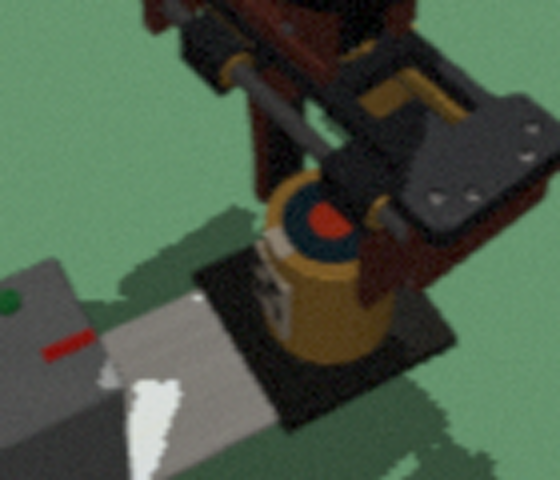

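```bash
python3 -c "
from h import *
s=load('s5')
T=lambda x,y:(200+(x+.5)/4-.5,270+(y+.5)/4-.5)
g=atz(s,T(330,220),66)
for p in[(278,240),(280,238),(276,241)]:
  m=atz(s,T(*p),66);d=m-np.array([533.5,-269.8,66]);print(g,m,np.degrees(np.arctan2(d[1],d[0])),np.linalg.norm(d))
i=s['pixels'][310:350,250:300,::-1];cv2.imwrite('pics/s5e.png',cv2.resize(i,(750,600),interpolation=cv2.INTER_CUBIC))
i=load('t5')['pixels'][200:300,350:450,::-1];cv2.imwrite('pics/t5e.png',cv2.resize(i,(600,600),interpolation=cv2.INTER_CUBIC))
"
```

```text
[ 535.08866482 -270.65904693   66.        ] [ 512.21344338 -275.2518117    66.        ] -165.63446661217793 21.973614707136118
[ 535.08866482 -270.65904693   66.        ] [ 513.21624123 -274.50488209   66.        ] -166.9409952228455 20.822266578128804
[ 535.08866482 -270.65904693   66.        ] [ 511.32041682 -275.53321571   66.        ] -165.50681504324507 22.908593850916287
```

View pics/s5e.png

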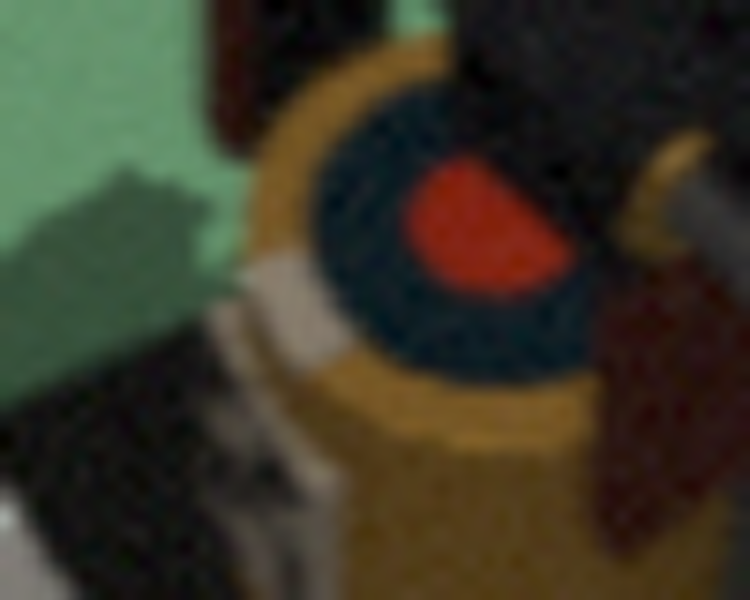

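View pics/t5e.png

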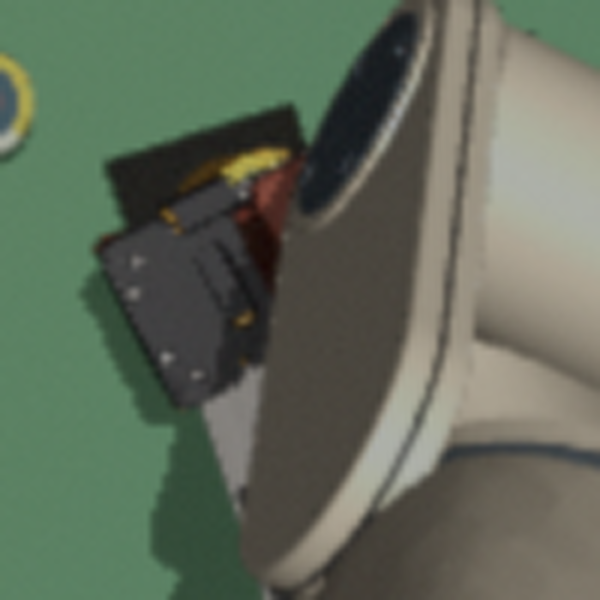

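```bash
python3 -c "
from h import *
s=load('s5')
T=lambda x,y:(250+(x+.5)/15-.5,310+(y+.5)/15-.5)
for c in[(490,228),(485,226),(492,232)]:
 g=atz(s,T(*c),66)
 P=[atz(s,T(*p),66) for p in[(245,275),(300,245),(355,340),(300,370)]]
 m=np.mean(P,0);d=m-g;print(g,m,np.degrees(np.arctan2(d[1],d[0])),np.linalg.norm(d))
a,b,c,d=P
for e in(b-a,c-d,d-a,c-b):print(np.degrees(np.arctan2(e[1],e[0])),np.linalg.norm(e))
"
```

```text
[ 535.15476263 -270.89178198   66.        ] [ 512.67527914 -276.10763831   66.        ] -166.9369586617016 23.076662125494234
[ 534.68947819 -270.5161138    66.        ] [ 512.67527914 -276.10763831   66.        ] -165.748459207445 22.713214347445955
[ 535.23570951 -271.44519682   66.        ] [ 512.67527914 -276.10763831   66.        ] -168.32337774694952 23.03717385306975
19.949767881488008 7.088040713211898
19.409993236515874 6.976428064068449
-76.79929619325844 13.385671905329142
-77.23939825277496 13.464489785982524
```

```bash
python3 -m handwheel '[[[0,0,-0.03],[0,1.5,0],0.1],[[0,0,0],[0,0,0],0.1],[[0,0,0],[0,0,0],0.3],[[0,0,0],[0,0,0],0.5],[[0,0,0],[0,0,0],0.7],[[0,0,0],[0,0,0],0.8],[[0,0,0],[0,0,0],1],[[0,0,0],[0,0,0],1],[[0,0,0],[0,0,0],1],[[0,0,0],[0,0,0],1]]'
python3 -c "
from h import *
st([532.5,-270.5,150],-63)"
```

```text
t: 9.2
ee_pos: [533.6, -270.3, 25.2]
orientation: [-2.689, 1.62, -0.008]
ft_force: [1.0, -0.3, 0.3]
width: 87.0
t 9.2 p [ 533.6 -270.3   25.2] x [ 0.468 -0.884  0.003] z [ 0.005 -0.001 -1.   ] q [-0.49  0.61  1.78  0.    0.74  0.59] F [ 1.  -0.3  0.3] w 87.0
shift tool [ 1.000e-01  5.000e-01 -1.248e+02]
turn tool [-0.004 -0.003  0.015]
```

```bash
python3 -m handwheel '[[[0,0,0],[0,0,-15],1],[[0,0,0],[0,0,-25],1],[[0,0,0],[0,0,-25],1],[[0,0,0],[0,0,-25],1],[[0,0,0],[0,0,-25],1],[[0,0,0],[0,0,-25],1],[[0,0,0],[0,0,-25],1],[[0,0,0],[-12,-9,-20],1],[[0,0,0],[-28,-22,0],1],[[0,0,0],[-30,-24,0],1]]'
python3 -m handwheel '[[[0,0,0],[-31,-24.5,0],1],[[0,0,0],[-31,-24.5,0],1],[[0,0,0],[-31,-24.5,0],1],[[0,0,0],[-31,-24.5,0],1],[[0,0,0],[-31,-24.5,0],1],[[0,0,0],[-31,-24.5,0],1],[[0,0,0],[-31,-24.5,0],1],[[0,0,0],[-31,-24.5,0],1],[[0,0,0],[-20,-15,0],1],[[0,0,0],[0,0,0],1]]'
python3 -c "
from h import *
s=shot('side','s6');t=shot('top','t6')
st([619.6,203,150],-72.4)
i=s['pixels'][300:380,220:330,::-1].copy();i=cv2.resize(i,(770,560),interpolation=cv2.INTER_CUBIC)
cv2.imwrite('pics/s6d.png',i)
i=t['pixels'][200:300,350:450,::-1];cv2.imwrite('pics/t6e.png',cv2.resize(i,(600,600),interpolation=cv2.INTER_CUBIC))"
```

```text
t: 10.03
ee_pos: [547.1, -185.7, 218.5]
orientation: [-2.683, 1.632, -0.005]
ft_force: [0.5, -0.1, 0.2]
width: 87.7
t: 10.87
ee_pos: [613.7, 170.1, 221.9]
orientation: [-2.68, 1.629, -0.014]
ft_force: [-0.3, -0.3, 1.1]
width: 87.9
t 10.97 p [613.  166.4 221.7] x [ 0.459 -0.889  0.006] z [ 0.009 -0.002 -1.   ] q [ 0.25  0.4   1.59 -0.    1.14  1.34] F [ 1.3 -0.4 -0.2] w 87.9
shift tool [-29.9 -22.2  71.7]
turn tool [-0.008 -0.005  0.169]
```

View pics/s6d.png

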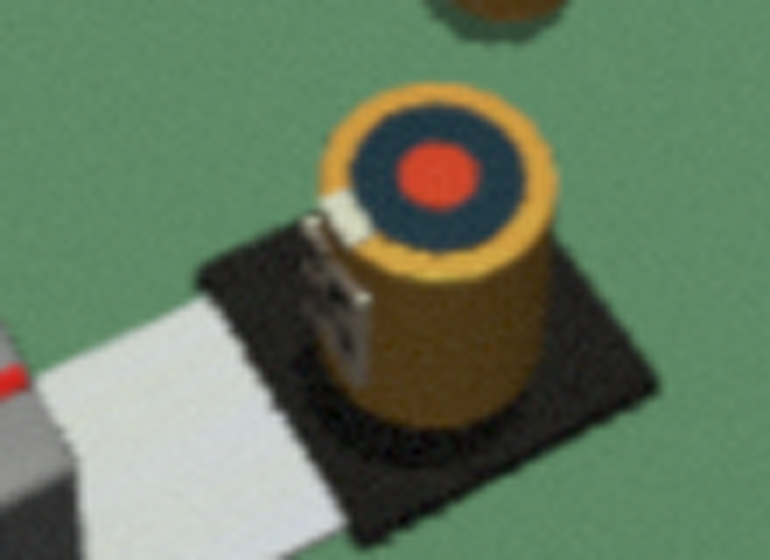

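View pics/t6e.png

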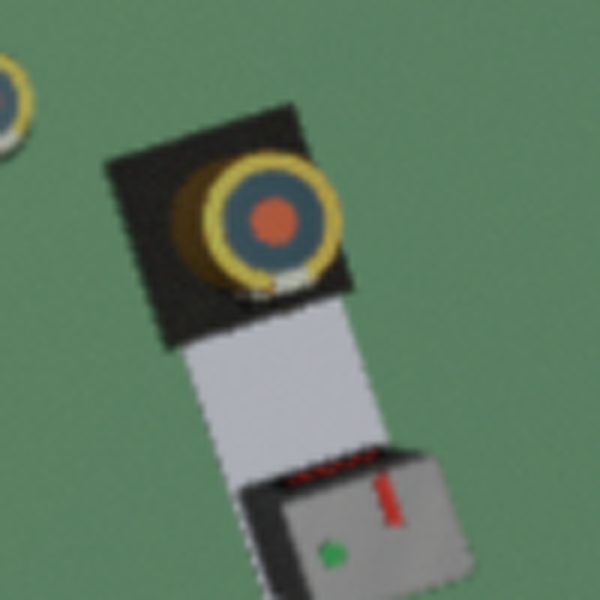

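```bash
python3 -c "
from h import *
s=load('s6');t=load('t6')
T=lambda x,y:(220+(x+.5)/7-.5,300+(y+.5)/7-.5)
T2=lambda x,y:(350+(x+.5)/6-.5,200+(y+.5)/6-.5)
g=atz(s,T(438,177),66);P=[atz(s,T(*p),66) for p in[(320,205),(348,190),(374,229),(347,246)]]
m=np.mean(P,0);d=m-g;print('side',g,m,np.degrees(np.arctan2(d[1],d[0])),np.linalg.norm(d))
a,b,c,dd=P
for e in(b-a,c-dd,dd-a,c-b):print(np.degrees(np.arctan2(e[1],e[0])),np.linalg.norm(e))
g=atz(t,T2(273,221),66);m=atz(t,T2(293,281),66);d=m-g;print('top',g,m,np.degrees(np.arctan2(d[1],d[0])),np.linalg.norm(d))
P=[atz(s,T(*p),6) for p in[(660,385),(362,546),(197,273)]]
e=P[0]-P[1];print(np.degrees(np.arctan2(e[1],e[0])),np.linalg.norm(e),(P[0]+P[2])/2)
e=P[2]-P[1];print(np.degrees(np.arctan2(e[1],e[0])),np.linalg.norm(e))
P=[atz(t,T2(*p),6) for p in[(105,163),(293,102),(355,288),(166,350)]]
for i in range(4):e=P[i]-P[i-1];print('pad',np.degrees(np.arctan2(e[1],e[0])))
print(np.mean(P,0))
r=[atz(t,T2(*p),75) for p in[(282,507),(435,452),(473,568)]]
for i in(1,2):e=r[i]-r[i-1];print('rd',np.degrees(np.arctan2(e[1],e[0])))
"
```

```text
side [ 535.0028402  -271.10477199   66.        ] [ 511.85733397 -277.11414097   66.        ] -165.44540800284955 23.912903925214337
19.43332601677835 7.6666624384901665
23.223258855604726 7.6756458645448635
-73.69004259658472 12.69438817310067
-73.85661597008747 12.188269162227797
top [ 534.8799901  -268.50086614   66.        ] [ 510.82523227 -275.63396751   66.        ] -163.48301451369315 25.09008787326653
16.534389338120345 83.25746813142115 [ 533.56429328 -270.61178193    6.        ]
106.32985444653205 83.42371132607803
pad 16.33790309042464
pad -73.1255136937563
pad -163.57806077559317
pad 106.9361689037576
[ 533.98383818 -266.07161582    6.        ]
rd -71.61023376726615
rd -163.7962987215254
```

Body released. Patch direction measures -163.5° (top) and -165.4° (side) against a target of -163.5°, with its centre at (535,-270). Next is the torch.

```bash
python3 -m handwheel '[[[0,0,0.08],[-15,-11,10],1],[[0,0,0.085],[-13,-13,12],1],[[0,0,0],[0,0,12],1],[[0,0,0],[0,0,12],1],[[0,0,0],[0,0,12],1],[[0,0,0],[0,0,10],1],[[0,0,0],[0,0,5],1],[[0,0,0],[0,0,0],1],[[0,0,0],[0,0,0],1],[[0,0,0],[0,0,0],1]]'
python3 -c "
from h import *
s=shot('side','s7');t=shot('top','t7')
st([619.6,203,85],-72.4)
i=s['pixels'][90:210,200:340,::-1].copy();i=cv2.resize(i,(700,600),interpolation=cv2.INTER_CUBIC)
cv2.imwrite('pics/s7d.png',i)
i=t['pixels'][150:290,140:280,::-1];cv2.imwrite('pics/t7e.png',cv2.resize(i,(600,600),interpolation=cv2.INTER_CUBIC))"
```

```text
t: 11.8
ee_pos: [622.0, 188.9, 143.5]
orientation: [2.529, -1.862, 0.013]
ft_force: [1.2, -0.2, 1.0]
width: 87.8
t 11.9 p [622.4 189.2 144. ] x [ 0.297 -0.955  0.008] z [ 0.007 -0.006 -1.   ] q [ 0.28  0.51  1.61 -0.01  1.02  1.55] F [-0.2 -0.1  0.2] w 87.5
shift tool [-14.4  -1.2  58.9]
turn tool [-0.005 -0.008 -0.006]
```

View pics/s7d.png

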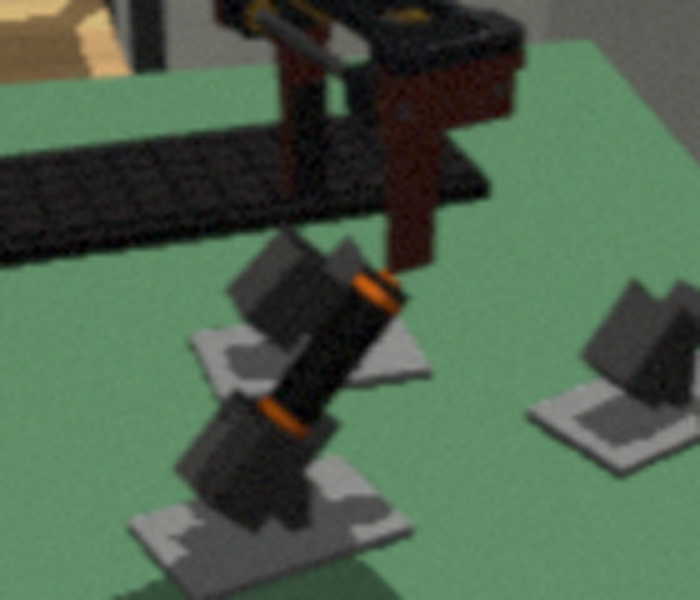

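View pics/t7e.png

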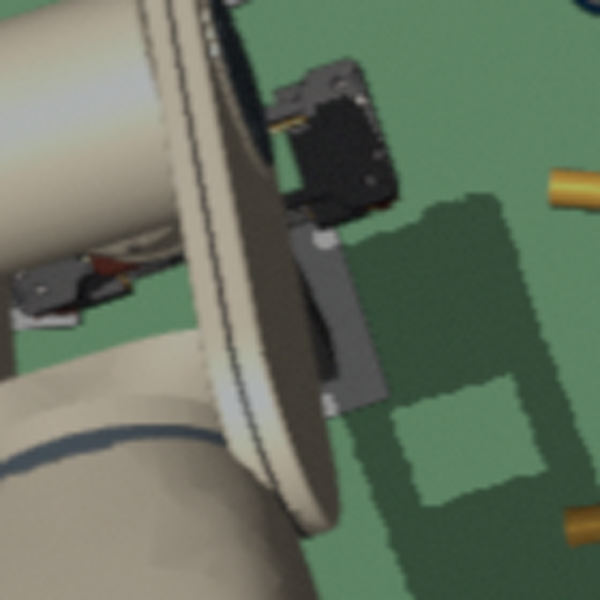

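```bash
python3 -c "
from h import *
s=load('s7')
o=ctrl.get_obs();M=R.from_rotvec(o['orientation']).as_matrix();x,y,z=M.T
for h in(8,-14):
  c=o['ee_pos']+h*z
  for d in(44,57,-44,-57): print(h,d,((proj(s,[c+d*x+10*y,c+d*x-10*y])-[200,90]+.5)*5).round().tolist())
u=np.array([.674,.214,.707]);m=np.array([596,195.5,80.5])
print(((proj(s,[m-70*u,m,m+35*u,m+70*u])-[200,90]+.5)*5).round().tolist())
"
```

```text
8 44 [[383.0, 338.0], [418.0, 327.0]]
8 57 [[397.0, 350.0], [433.0, 339.0]]
8 -44 [[293.0, 263.0], [327.0, 254.0]]
8 -57 [[280.0, 253.0], [314.0, 244.0]]
-14 44 [[383.0, 297.0], [419.0, 287.0]]
-14 57 [[398.0, 308.0], [434.0, 298.0]]
-14 -44 [[292.0, 223.0], [327.0, 214.0]]
-14 -57 [[279.0, 213.0], [314.0, 204.0]]
[[216.0, 498.0], [299.0, 390.0], [342.0, 336.0], [384.0, 281.0]]
```

```bash
python3 -c "
from h import *
t=load('t7')
T=lambda x,y:(140+(x+.5)*140/600-.5,150+(y+.5)*140/600-.5)
for z in(190,230,270): print(z,[atz(t,T(*p),z)[:2].round() for p in((355,60),(398,190),(12,265),(20,322))])
s=load('s7')
S=lambda x,y:(200+(x+.5)/5-.5,90+(y+.5)/5-.5)
o=ctrl.get_obs();M=R.from_rotvec(o['orientation']).as_matrix();x,y,z=M.T
def J(im,P):
  return np.array([proj(im,P+10*np.eye(3)[k])[0]-proj(im,P)[0] for k in range(3)]).T/10
print(J(s,o['ee_pos']).round(2), J(s,np.array([532,-270,60])).round(2))
"
```

```text
190 [array([696., 129.]), array([630., 108.]), array([596., 302.]), array([567., 298.])]
230 [array([689., 124.]), array([625., 104.]), array([593., 290.]), array([565., 285.])]
270 [array([681., 119.]), array([621., 100.]), array([590., 277.]), array([563., 273.])]
[[ 0.4  -0.09  0.  ]
 [-0.04 -0.19 -0.37]] [[ 0.59 -0.15  0.02]
 [-0.12 -0.49 -0.38]]
```

```bash
python3 -m handwheel '[[[0,-0.004,0],[-8,-0.5,5],1],[[0,0,0],[-7,-0.5,8],1],[[0,0,0],[0,0,8],1],[[0,0,0],[0,0,8],1],[[0,0,0],[0,0,8],1],[[0,0,0],[0,0,8],1],[[0,0,0],[0,0,4],1],[[0,0,0],[0,0,0],1],[[0,0,0],[0,0,0],1],[[0,0,0],[0,0,0],1]]'
python3 -c "
from h import *
s=shot('side','s8')
st([622,203.5,72],-72.4)
i=s['pixels'][90:210,200:340,::-1].copy();i=cv2.resize(i,(700,600),interpolation=cv2.INTER_CUBIC)
cv2.imwrite('pics/s8d.png',i)
o=ctrl.get_obs();M=R.from_rotvec(o['orientation']).as_matrix();x,y,z=M.T
for h in(8,-14,-28):
  c=o['ee_pos']+h*z
  for d in(44,57,-44,-57): print(h,d,((proj(s,[c+d*x+10*y,c+d*x-10*y])-[200,90]+.5)*5).round().tolist())
"
```

```text
t: 12.73
ee_pos: [618.8, 206.4, 89.7]
orientation: [-2.529, 1.859, -0.009]
ft_force: [-0.6, 0.9, 0.1]
width: 87.8
t 12.78 p [618.9 206.4  89.9] x [ 0.299 -0.954  0.003] z [ 0.007 -0.001 -1.   ] q [ 0.31  0.58  1.63 -0.    0.92  1.58] F [0.  0.2 0.2] w 88.0
shift tool [ 3.6 -2.  17.9]
turn tool [-0.006 -0.003 -0.004]
8 44 [[366.0, 417.0], [400.0, 406.0]]
8 57 [[379.0, 429.0], [414.0, 418.0]]
8 -44 [[280.0, 340.0], [313.0, 331.0]]
8 -57 [[268.0, 330.0], [301.0, 320.0]]
-14 44 [[366.0, 379.0], [401.0, 368.0]]
-14 57 [[380.0, 391.0], [415.0, 380.0]]
-14 -44 [[280.0, 303.0], [313.0, 294.0]]
-14 -57 [[268.0, 293.0], [301.0, 284.0]]
-28 44 [[366.0, 354.0], [401.0, 344.0]]
-28 57 [[380.0, 366.0], [415.0, 355.0]]
-28 -44 [[279.0, 279.0], [313.0, 270.0]]
-28 -57 [[267.0, 269.0], [300.0, 260.0]]
```

View pics/s8d.png

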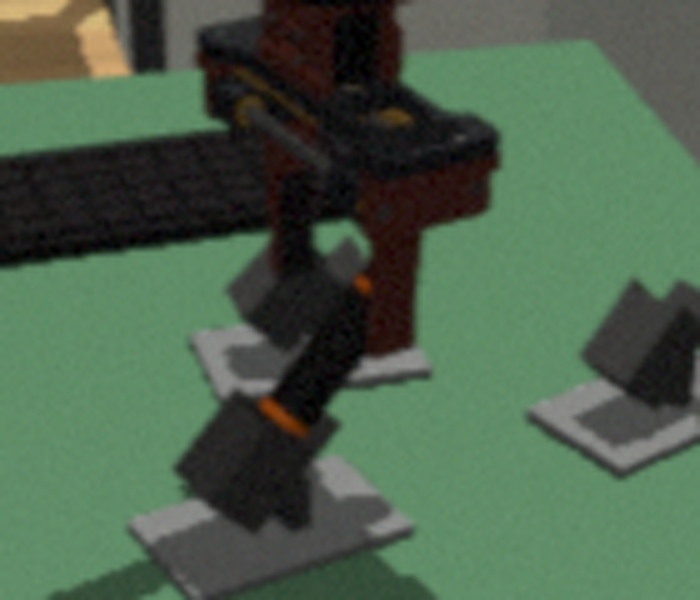

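```bash
python3 -m handwheel '[[[0,0,0],[2,-2,4],1],[[0,0,0],[1.5,0,5],1],[[0,0,0],[0,0,5],1],[[0,0,0],[0,0,5],1],[[0,0,0],[0,0,4],1],[[0,0,0],[0,0,2],1],[[0,0,0],[0,0,0],1],[[0,0,0],[0,0,0],1],[[0,0,0],[0,0,0],1],[[0,0,0],[0,0,0],1]]'
python3 -c "
from h import *
s=shot('side','s9')
st([622,203.5,64],-72.4)
i=s['pixels'][90:210,200:340,::-1].copy();i=cv2.resize(i,(700,600),interpolation=cv2.INTER_CUBIC)
cv2.imwrite('pics/s9d.png',i)
"
```

```text
t: 13.62
ee_pos: [623.3, 203.1, 63.2]
orientation: [-2.527, 1.859, -0.011]
ft_force: [-0.1, 0.2, 0.3]
width: 88.1
t 13.67 p [623.4 203.2  63.3] x [ 0.298 -0.955  0.003] z [ 0.009 -0.001 -1.   ] q [ 0.3   0.62  1.64 -0.    0.88  1.57] F [ 0.5 -0.4 -0.2] w 88.0
shift tool [-0.7  1.2 -0.7]
turn tool [-0.008 -0.003 -0.004]
```

View pics/s9d.png

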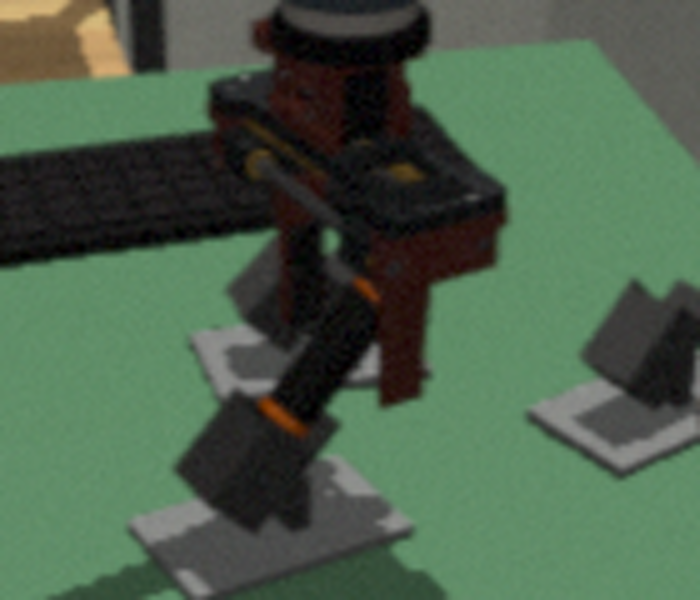

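```bash
python3 -m handwheel '[[[0,0,0],[0,0,0],0.6],[[0,0,0],[0,0,0],0.5],[[0,0,0],[0,0,0],0.4],[[0,0,0],[0,0,0],0.35],[[0,0,0],[0,0,0],0.3],[[0,0,0],[0,0,0],0.25],[[0,0,0],[0,0,0],0.2],[[0,0,0],[0,0,0],0.15],[[0,0,0],[0,0,0],0.1],[[0,0,0],[0,0,0],0.05]]'
python3 -m handwheel '[[[0,0,0],[0,0,0],0],[[0,0,0],[0,0,0],0],[[0,0,0],[0,0,0],0],[[0,0,0],[0,0,0],0],[[0,0,0],[0,0,0],0],[[0,0,0],[0,0,0],0],[[0,0,0],[0,0,0],0],[[0,0,0],[0,0,0],0],[[0,0,0],[0,0,0],0],[[0,0,0],[0,0,0],0]]'
python3 -c "
from h import *
s=shot('side','s10')
st([622,203.5,64],-72.4)
i=s['pixels'][90:210,200:340,::-1].copy();i=cv2.resize(i,(700,600),interpolation=cv2.INTER_CUBIC)
cv2.imwrite('pics/s10d.png',i)
"
```

```text
t: 14.5
ee_pos: [624.0, 203.5, 64.3]
orientation: [-2.526, 1.858, -0.013]
ft_force: [-0.2, -0.2, -0.1]
width: 27.5
t: 15.33
ee_pos: [623.9, 203.5, 64.3]
orientation: [-2.526, 1.858, -0.013]
ft_force: [0.7, 0.2, -1.1]
width: 27.9
t 15.38 p [623.9 203.5  64.3] x [ 0.298 -0.954  0.003] z [ 0.01 -0.   -1.  ] q [ 0.3   0.62  1.64 -0.    0.88  1.57] F [ 0.4 -0.6  0.4] w 27.0
shift tool [-0.6  1.8  0.2]
turn tool [-0.009 -0.003 -0.004]
```

View pics/s10d.png

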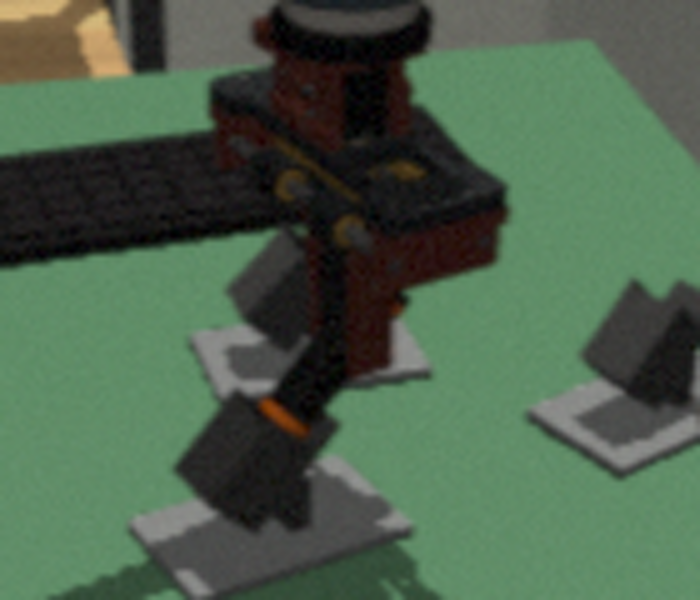

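```bash
python3 -m handwheel '[[[0,0,0],[0,-3,-3],0],[[0,0,0],[0,-5,-5],0],[[0,0,0],[0,-6,-6],0],[[0,0,0],[0,-7,-7],0],[[0,0,0],[0,-8,-8],0],[[0,0,0],[0,-8,-8],0],[[0,0,0],[0,-9,-9],0],[[0,0,0],[0,-9,-9],0],[[0,0,0],[0,-9,-9],0],[[0,0,0],[0,-9,-9],0]]'
python3 -c "
from h import *
st()"
```

```text
t: 16.22
ee_pos: [698.8, 227.1, 144.5]
orientation: [-2.527, 1.858, -0.012]
ft_force: [-0.0, 0.6, -1.7]
width: 27.8
t 16.22 p [698.8 227.1 144.5] x [ 0.298 -0.954  0.003] z [ 0.009 -0.001 -1.   ] q [ 0.3   0.63  1.4  -0.    1.11  1.57] F [-0.   0.6 -1.7] w 27.8
```

```bash
python3 -m handwheel '[[[0.04,0,0],[0,0,-8],0],[[0.07,0,0],[0,0,-9],0],[[0.08,0,0],[0,0,-10],0],[[0.08,0,0],[0,0,-10],0],[[0.08,0,0],[0,0,-10],0],[[0.08,0,0],[0,0,-10],0],[[0.08,0,0],[0,0,-10],0],[[0.08,0,0],[0,0,-10],0],[[0.08,0,0],[0,0,-8],0],[[0.05,0,0],[0,0,-5],0]]'
python3 -c "
from h import *
s=shot('side','s11')
a=np.radians(-27);c=.70711
Z=np.array([c*np.cos(a),c*np.sin(a),-c]);X=np.array([np.sin(a),-np.cos(a),0]);Rt=np.c_[X,np.cross(Z,X),Z]
st([566,-286,230],Rt=Rt)
cv2.imwrite('pics/s11.png',s['pixels'][:,:,::-1])
"
```

```text
t: 17.05
ee_pos: [686.8, 223.5, 249.1]
orientation: [-1.971, 1.447, -0.602]
ft_force: [0.1, 0.6, -2.4]
width: 27.4
t 17.1 p [683.7 222.6 246.4] x [ 0.298 -0.955  0.003] z [ 0.67   0.207 -0.713] q [0.3  0.27 1.98 0.01 0.11 1.55] F [-3.9 -0.9 -3.3] w 27.6
shift tool [ 450.3  200.8 -172.2]
turn tool [0.007 0.543 0.552]
```

View pics/s11.png

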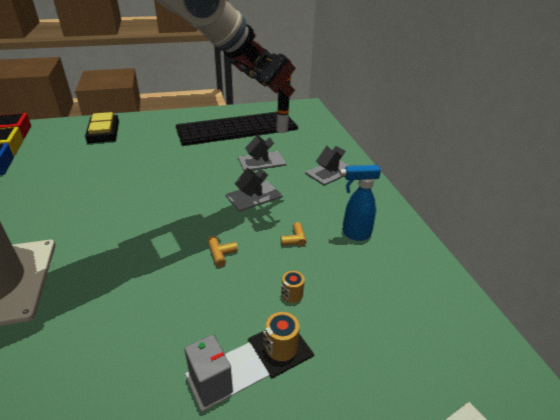

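```bash
cat > kin.py <<'E'
import numpy as np
from scipy.spatial.transform import Rotation as R
from scipy.optimize import least_squares
D=[([-1.195,.4238,1.6307,0,1.0886,-.019],[240.2,-576.4,191.4]),([-.5,.37,1.71,0,1.06,.69],[523.5,-277.2,192.4]),([-.49,.52,1.76,0,.87,-.67],[532.5,-268.6,87.8]),([-.49,.61,1.78,0,.74,.63],[534.3,-269.8,25]),([.25,.4,1.59,0,1.14,1.34],[613,166.4,221.7]),([.30,.62,1.64,0,.88,1.57],[623.9,203.5,64.3]),([.3,.63,1.4,0,1.11,1.57],[698.8,227.1,144.5]),([.3,.27,1.98,.01,.11,1.55],[683.7,222.6,246.4])]
def fk(q,k):
    h,L1,L2,b,L3=k
    r0=R.from_euler('z',q[0]);A=r0*R.from_euler('y',q[1]);B=r0*R.from_euler('y',q[1]+q[2])
    M=B*R.from_euler('z',q[3])*R.from_euler('y',q[4])*R.from_euler('z',q[5])*R.from_euler('z',np.pi)
    return np.array([0,0,h])+A.apply([0,0,L1])+B.apply([b,0,L2])+M.apply([0,0,L3]),M
s=least_squares(lambda k:np.concatenate([fk(q,k)[0]-p for q,p in D]),[300,400,400,0,250]);K=s.x
lo=np.array([-3,-.9,.09,-1.31,.11,-2.54]);hi=np.array([3,2.11,2.58,4.45,2.69,2.54])
def tgt(P,az,off=49,tilt=45):
    a,t=np.radians(az),np.radians(tilt);Z=np.array([np.sin(t)*np.cos(a),np.sin(t)*np.sin(a),-np.cos(t)]);X=np.array([np.sin(a),-np.cos(a),0])
    return np.array(P)+off*Z,R.from_matrix(np.c_[X,np.cross(Z,X),Z])
def ik(p,M,q0):
    f=lambda q:np.r_[(fk(q,K)[0]-p)/100,(fk(q,K)[1].inv()*M).as_rotvec()]
    s=least_squares(f,np.clip(q0,lo+.01,hi-.01),bounds=(lo,hi));return s.x,s.cost
E
python3 - <<'E'
from kin import *
print(s.x.round(1),np.abs(s.fun).max())
P=[535,-270,226]
for az in(-27,0,20,33,63,-60,-87,-117,120,153):
    p,M=tgt(P,az)
    best=min((ik(p,M,[-.5,.3,1.7,q3,1,q5]) for q3 in(-.6,0,.8,2,3) for q5 in(-1.5,0,1.5)),key=lambda r:r[1])
    print(az,p.round(),best[0].round(2),best[1].round(5))
E
```

```text
[315.4 558.7 488.6  77.1 337.5] 13.182623678515142
-27 [ 566. -286.  191.] [-0.47  0.26  2.2   3.18  0.11 -1.61] 4e-05
0 [ 570. -270.  191.] [-0.68  0.3   2.13  1.46  0.47 -0.4 ] 0.0
20 [ 568. -258.  191.] [-0.78  0.37  2.01  1.17  0.77 -0.45] 0.0
33 [ 564. -251.  191.] [-0.81  0.42  1.92  1.03  0.95 -0.51] 0.0
63 [ 551. -239.  191.] [-0.8   0.55  1.68  0.77  1.31 -0.69] 0.0
-60 [ 552. -300.  191.] [-0.24  0.33  2.19  4.45  0.52 -2.29] 0.01109
-87 [ 537. -305.  191.] [-0.11  0.43  1.93 -1.08  0.95 -2.54] 0.00111
-117 [ 519. -301.  191.] [-0.14  0.56  1.67 -0.76  1.32 -2.45] 0.0
120 [ 518. -240.  191.] [-0.61  0.75  1.3   0.31  1.81 -1.18] 0.0
153 [ 504. -254.  191.] [-0.47  0.79  1.23  0.    1.91 -1.57] 0.0
```

Run:
```python
from kin import *
q=np.array([.3,.27,1.98,.01,.13,1.55])
print(fk(q,K)[0])
for z in(246,290):
  print(z)
  q=np.array([.3,.27,1.98,.3,.2,1.3])
  W=[np.array([684,223,z]),np.array([660,100,z]),np.array([568,-258,z])]
  for a,b in zip(W,W[1:]):
    for t in np.linspace(0,1,6):
      p=a+(b-a)*t;M=tgt([0,0,0],20)[1];q,c=ik(p,M,q);print(p.round(),q.round(2),round(c,5))
```

```text
[681.67302895 211.32411546 242.61946959]
246
[684. 223. 246.] [0.3  0.27 1.98 0.34 0.11 1.2 ] 0.0
[679. 198. 246.] [0.25 0.26 2.   0.62 0.12 0.88] 0.0
[674. 174. 246.] [0.2  0.24 2.03 0.84 0.14 0.63] 0.0
[670. 149. 246.] [0.15 0.23 2.04 0.99 0.17 0.45] 0.0
[665. 125. 246.] [0.1  0.22 2.06 1.09 0.2  0.31] 0.0
[660. 100. 246.] [0.04 0.21 2.07 1.15 0.24 0.21] 0.0
[660. 100. 246.] [0.04 0.21 2.07 1.15 0.24 0.21] 0.0
[642.  28. 246.] [-0.13  0.19  2.1   1.22  0.35  0.02] 0.0
[623. -43. 246.] [-0.3   0.18  2.11  1.21  0.48 -0.1 ] 0.0
[ 605. -115.  246.] [-0.48  0.2   2.09  1.17  0.6  -0.18] 0.0
[ 586. -186.  246.] [-0.64  0.23  2.04  1.12  0.72 -0.25] 0.0
[ 568. -258.  246.] [-0.78  0.28  1.98  1.06  0.82 -0.29] 0.0
290
[684. 223. 290.] [0.3  0.21 1.95 0.18 0.21 1.36] 0.0
[679. 198. 290.] [0.25 0.19 1.97 0.34 0.21 1.17] 0.0
[674. 174. 290.] [0.2  0.17 1.99 0.49 0.22 0.99] 0.0
[670. 149. 290.] [0.15 0.16 2.01 0.62 0.24 0.82] 0.0
[665. 125. 290.] [0.1  0.15 2.02 0.73 0.27 0.68] 0.0
[660. 100. 290.] [0.04 0.14 2.03 0.81 0.3  0.56] 0.0
[660. 100. 290.] [0.04 0.14 2.03 0.81 0.3  0.56] 0.0
[642.  28. 290.] [-0.13  0.11  2.06  0.97  0.4   0.29] 0.0
[623. -43. 290.] [-0.3   0.11  2.07  1.03  0.53  0.12] 0.0
[ 605. -115.  290.] [-0.48  0.13  2.05  1.03  0.65 -0.01] 0.0
[ 586. -186.  290.] [-0.64  0.16  2.01  1.02  0.77 -0.11] 0.0
[ 568. -258.  290.] [-0.78  0.21  1.94  0.98  0.87 -0.18] 0.0
```

```bash
python3 -m handwheel '[[[0,0,0],[0,-5,-5],0],[[0,0,0],[0,-8,-8],0],[[0,0,0],[0,-8,-8],0],[[0,0,0],[0,-7,-7],0],[[0,0,0],[5,0,-3],0],[[0,0,0],[9,3.5,-3.5],0],[[0,0,0],[10,4,-4],0],[[0,0,0],[12,4.6,-4.6],0],[[0,0,0],[14,5.4,-5.4],0],[[0,0,0],[14,5.4,-5.4],0]]'
python3 -c "
from h import *
from kin import tgt
st([660,100,290],Rt=tgt([0,0,0],18)[1].as_matrix())
"
```

```text
t: 17.93
ee_pos: [684.7, 157.1, 309.1]
orientation: [-1.971, 1.436, -0.601]
ft_force: [0.7, 0.9, -0.8]
width: 27.2
t 17.93 p [684.7 157.1 309.1] x [ 0.306 -0.952  0.003] z [ 0.676  0.215 -0.705] q [0.16 0.16 1.96 0.43 0.26 1.04] F [ 0.7  0.9 -0.8] w 27.2
shift tool [ 46.8  42.6 -15.5]
turn tool [-0.004 -0.005 -0.   ]
```

```bash
python3 -m handwheel '[[[0,0,0],[18,9,-8],0],[[0,0,0],[22,11,-9.5],0],[[0,0,0],[22,11,-9.5],0],[[0,0,0],[22,11,-9.5],0],[[0,0,0],[22,11,-9.5],0],[[0,0,0],[22,11,-9.5],0],[[0,0,0],[22,11,-9.5],0],[[0,0,0],[22,11,-9.5],0],[[0,0,0],[22,11,-9.5],0],[[0,0,0],[22,11,-9.5],0]]'
python3 -c "
from h import *
from kin import tgt
st([568,-258,260],Rt=tgt([0,0,0],18)[1].as_matrix())
"
```

```text
t: 18.77
ee_pos: [635.9, -98.1, 324.5]
orientation: [-1.962, 1.388, -0.621]
ft_force: [0.2, -0.5, -1.4]
width: 27.6
t 18.77 p [635.9 -98.1 324.5] x [ 0.328 -0.945  0.011] z [ 0.697  0.234 -0.678] q [-0.45  0.11  2.    1.03  0.64  0.05] F [ 0.2 -0.5 -1.4] w 27.6
shift tool [128.  127.6 -41. ]
turn tool [-0.04   0.007  0.022]
```

```bash
python3 -m handwheel '[[[-0.01,0,0.01],[18,17,-6],0],[[-0.01,0,0.01],[18,17,-6],0],[[-0.01,0,0],[18,18,-6],0],[[-0.01,0,0],[18,18,-6],0],[[0,0,0],[17,18,-6],0],[[0,0,0],[14,14,-4],0],[[0,0,0],[10,10,-3],0],[[0,0,0],[5,5,-2],0],[[0,0,0],[0,0,0],0],[[0,0,0],[0,0,0],0]]'
python3 -c "
from h import *
from kin import tgt
s=shot('side','s12');t=shot('top','t12')
st([568,-258,230],Rt=tgt([0,0,0],18)[1].as_matrix())
cv2.imwrite('pics/s12d.png',cv2.resize(s['pixels'][150:400,150:450,::-1],(720,600),interpolation=cv2.INTER_CUBIC))
"
```

```text
t: 19.6
ee_pos: [583.5, -268.5, 288.1]
orientation: [-1.978, 1.4, -0.625]
ft_force: [0.3, 1.2, -1.4]
width: 27.4
t 19.7 p [ 583.5 -267.6  288.1] x [ 0.324 -0.946  0.023] z [ 0.689  0.22  -0.69 ] q [-0.8   0.24  1.93  1.03  0.86 -0.23] F [ 0.3  0.8 -0.3] w 27.7
shift tool [-15.4  49.7  31.5]
turn tool [-0.023 -0.004  0.027]
```

View pics/s12d.png

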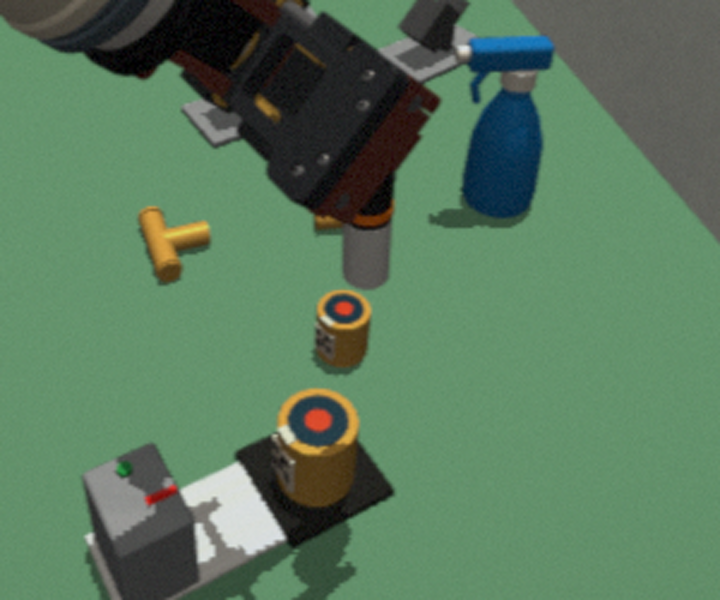

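View pics/t12.png

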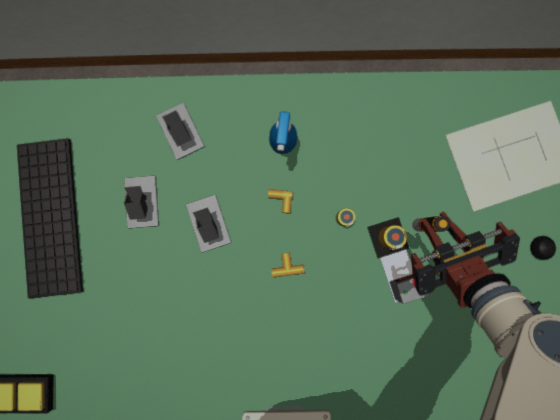

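```bash
python3 -c "
from h import *
s=load('s12');t=load('t12')
a=cv2.resize(t['pixels'][190:270,375:475,::-1],(800,640),interpolation=cv2.INTER_CUBIC)[:600]
cv2.imwrite('pics/t12d.png',a)
cv2.imwrite('pics/s12e.png',cv2.resize(s['pixels'][210:280,265:345,::-1],(640,560),interpolation=cv2.INTER_CUBIC))
for q in('torch_lens','torch_mid'):
  for im in(s,t):
    for r in ctrl.spot_point(im,q):print(q,round(r['score'],2),w(im,r['position']).round())
"
```

```text
torch_lens 0.57 [ 556. -278.  210.]
torch_lens 0.22 [ 540. -271.    7.]
torch_lens 0.94 [ 556. -280.  213.]
torch_mid 0.64 [ 555. -285.  279.]
torch_mid 0.62 [ 553. -278.  279.]
```

View pics/t12d.png

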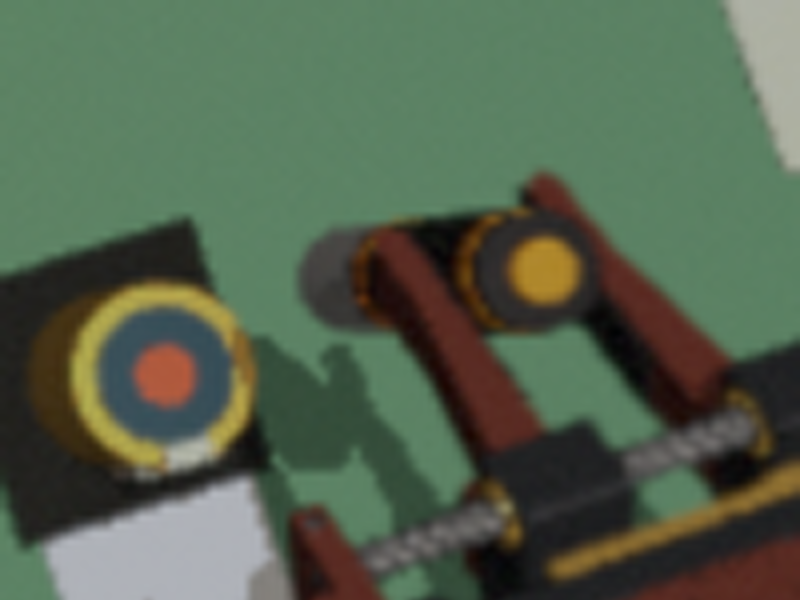

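View pics/s12e.png

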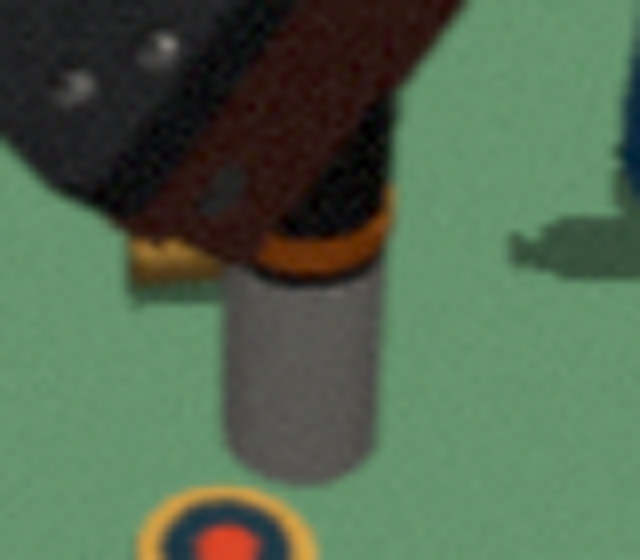

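```bash
cat >> h.py <<'E'
def tri(t,a,s,b):
    (c1,d1),(c2,d2)=ray(t,a),ray(s,b);k=np.linalg.lstsq(np.c_[d1,-d2],c2-c1,rcond=None)[0]
    p=c1+d1*k[0];q=c2+d2*k[1];return (p+q)/2,np.linalg.norm(p-q)
def onray(t,a,L,len_):  # point on ray at distance len_ from L, nearer camera
    c,d=ray(t,a);d=d/np.linalg.norm(d);m=(L-c)@d;h=np.linalg.norm(c+m*d-L);return c+(m-np.sqrt(max(len_**2-h**2,0)))*d
E
python3 -c "
from h import *
s=load('s12');t=load('t12')
Tt=lambda x,y:(375+(x+.5)/8-.5,190+(y+.5)/8-.5);Ts=lambda x,y:(265+(x+.5)/8-.5,210+(y+.5)/8-.5)
L,e=tri(t,Tt(352,278),s,Ts(301,440));print(L,e)
T=onray(t,Tt(545,270),L,140);print(T,(T-L)/140)
# side: axis at orange band / edges direction
print(proj(s,[L,L+[0,0,45],T]),proj(s,[L+45*(T-L)/140]))
M=R.from_rotvec(ctrl.get_obs()['orientation']).as_matrix();p=ctrl.get_obs()['ee_pos'];print(M.T@((T-L)/140),M.T@(L-p), M.T@[0,0,1])
"
```

```text
[ 557.51810884 -280.68222725  208.46411648] 0.10370390721660194
[ 553.31209216 -278.93274538  348.3899852 ] [-0.03004298  0.0124963   0.99947049]
[[302.22420355 264.56004247]
 [304.21418569 240.67679279]
 [305.37025922 181.06606274]] [[303.12826414 240.56421237]]
[ 4.33205913e-05 -7.05613059e-01 -7.08597353e-01] [ 3.21810071 76.79404769 33.95855956] [ 0.02161735 -0.72249858 -0.69103436]
```

```bash
python3 -c "
from h import *
from kin import tgt
Rt=tgt([0,0,0],18)[1].as_matrix()
for z in(160,116): 
  g=np.array([535,-270,z])-Rt@[3.2,76.8,34];print(g);st(g,Rt=Rt)
"
```

```text
[ 562.79408193 -257.60447622  238.34743136]
t 19.9 p [ 582.9 -266.8  287.3] x [ 0.324 -0.946  0.022] z [ 0.688  0.22  -0.691] q [-0.8   0.24  1.93  1.03  0.86 -0.23] F [ 0.4  1.9 -1.2] w 27.2
shift tool [-16.2  46.3  22. ]
turn tool [-0.022 -0.003  0.027]
[ 562.79408193 -257.60447622  194.34743136]
t 19.9 p [ 582.9 -266.8  287.3] x [ 0.324 -0.946  0.022] z [ 0.688  0.22  -0.691] q [-0.8   0.24  1.93  1.03  0.86 -0.23] F [ 0.4  1.9 -1.2] w 27.2
shift tool [-17.2  78.1  52.4]
turn tool [-0.022 -0.003  0.027]
```

```bash
python3 -m handwheel '[[[-0.008,0,0.01],[-2,5,2],0],[[-0.008,0,0.01],[-3,6,3],0],[[-0.006,-0.003,0.007],[-3,7,3],0],[[0,0,0],[-3,7,4],0],[[0,0,0],[-2,7,4],0],[[0,0,0],[-2,6,3],0],[[0,0,0],[-1,4,2],0],[[0,0,0],[0,2,1],0],[[0,0,0],[0,0,0],0],[[0,0,0],[0,0,0],0]]'
python3 -c "
from h import *
from kin import tgt
Rt=tgt([0,0,0],18)[1].as_matrix()
g=np.array([535,-270,116])-Rt@[3.2,76.8,34];st(g,Rt=Rt)
"
```

```text
t: 20.73
ee_pos: [560.4, -252.1, 234.2]
orientation: [-1.975, 1.438, -0.587]
ft_force: [0.3, 0.0, -1.1]
width: 27.5
t 20.73 p [ 560.4 -252.1  234.2] x [ 0.309 -0.951 -0.005] z [ 0.669  0.221 -0.71 ] q [-0.8   0.28  2.02  1.09  0.8  -0.33] F [ 0.3  0.  -1.1] w 27.5
shift tool [ 6.2 27.7 28.7]
turn tool [ 0.004  0.004 -0.003]
```

```bash
python3 -m handwheel '[[[0.002,0.002,-0.002],[2,4,4],0],[[0.002,0.002,-0.001],[2,5,5],0],[[0,0,0],[1.5,5,5],0],[[0,0,0],[0.5,4,4],0],[[0,0,0],[0,3,3],0],[[0,0,0],[0,2,2],0],[[0,0,0],[0,1,1],0],[[0,0,0],[0,0,0],0],[[0,0,0],[0,0,0],0],[[0,0,0],[0,0,0],0]]'
python3 -c "
from h import *
from kin import tgt
s=shot('side','s13');t=shot('top','t13')
Rt=tgt([0,0,0],18)[1].as_matrix()
g=np.array([535,-270,116])-Rt@[3.2,76.8,34];st(g,Rt=Rt)
cv2.imwrite('pics/t13d.png',cv2.resize(t['pixels'][190:290,370:470,::-1],(600,600),interpolation=cv2.INTER_CUBIC))
cv2.imwrite('pics/s13d.png',cv2.resize(s['pixels'][250:370,220:340,::-1],(600,600),interpolation=cv2.INTER_CUBIC))
for q in('torch_lens','torch_mid','sight_window','sight_mid','sight_mark'):
  for im in(s,t):
    for r in ctrl.spot_point(im,q):print(q,round(r['score'],2),w(im,r['position']).round())
"
```

```text
t: 21.57
ee_pos: [563.7, -259.8, 198.5]
orientation: [-1.975, 1.434, -0.6]
ft_force: [0.4, 0.0, -1.3]
width: 27.5
t 21.67 p [ 563.8 -259.9  198.7] x [ 0.308 -0.951  0.004] z [ 0.675  0.216 -0.706] q [-0.81  0.35  2.03  1.18  0.76 -0.45] F [ 0.1 -0.1 -1.7] w 27.2
shift tool [-2.5  3.2  2.9]
turn tool [-0.002 -0.003  0.002]
torch_lens 0.57 [ 536. -268.  122.]
torch_lens 0.43 [ 538. -269.    6.]
torch_lens 0.82 [ 533. -266.  122.]
torch_mid 0.91 [ 534. -272.  192.]
torch_mid 0.77 [ 534. -269.  189.]
sight_window 0.79 [ 533. -272.   64.]
sight_window 0.56 [ 589. -156.   48.]
sight_window 0.68 [ 584. -159.   44.]
sight_window 0.67 [ 533. -273.   36.]
sight_window 0.62 [ 531. -273.   68.]
sight_window 0.47 [ 532. -266.  191.]
sight_mid 0.62 [ 535. -273.   36.]
sight_mid 0.51 [ 587. -159.   19.]
sight_mid 0.96 [ 532. -275.   36.]
sight_mid 0.81 [ 584. -155.   23.]
sight_mark 0.75 [ 571. -166.   17.]
sight_mark 0.67 [ 506. -274.   37.]
sight_mark 0.57 [ 503. -273.   37.]
sight_mark 0.53 [ 564. -167.   26.]
```

View pics/t13d.png

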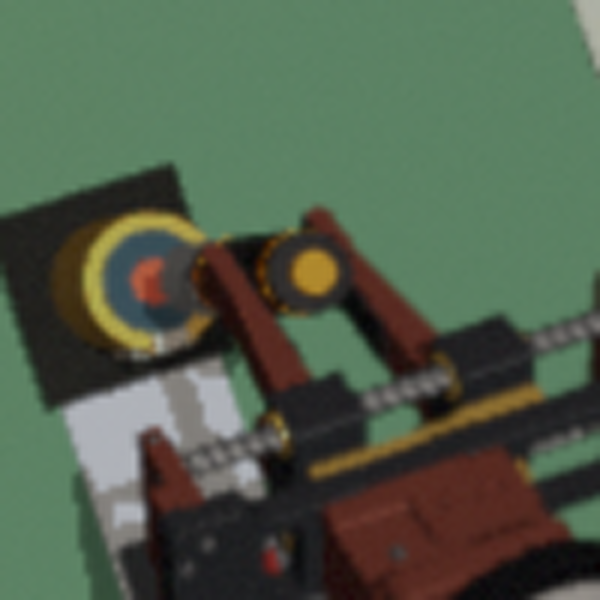

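View pics/s13d.png

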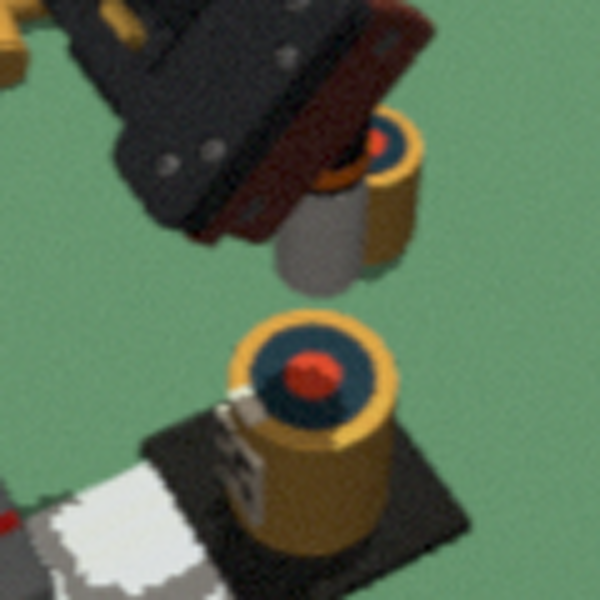

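```bash
python3 -c "
from h import *
s=load('s13');t=load('t13')
Tt=lambda x,y:(370+(x+.5)/6-.5,190+(y+.5)/6-.5);Ts=lambda x,y:(220+(x+.5)/5-.5,250+(y+.5)/5-.5)
for a,b in(((195,279),(320,262)),((197,279),(320,264)),((193,279),(320,259))):
  L,e=tri(t,Tt(*a),s,Ts(*b));T=onray(t,Tt(315,271),L,140);print(L.round(1),round(e,2),T.round(1),((T-L)/140).round(3))
print('win side',atz(s,Ts(314,377),66),'top',atz(t,Tt(150,281),66))
# predicted overlays: lens at (535,-270,z)
for z in(116,120,125):
  th=np.linspace(0,2*np.pi,60);C=np.c_[535+14*np.cos(th),-270+14*np.sin(th),0*th+z]
  q=(proj(s,C)-[220,250]+.5)*5;r=(proj(t,C)-[370,190]+.5)*6;print(z,'side x',q[:,0].min().round(),q[:,0].max().round(),'bottom',q[:,1].max().round(),'top left',r[:,0].min().round(),'y',r[:,1].min().round(),r[:,1].max().round())
M=R.from_rotvec(ctrl.get_obs()['orientation']).as_matrix();print(M.T@[0,0,1],(M@[0,-.7056,-.7086]).round(3))
"
```

```text
[ 535.3 -270.   121.4] 1.24 [ 535.  -269.9  261.4] [-0.002  0.     1.   ]
[ 535.2 -270.7  121.3] 1.06 [ 535.  -269.9  261.3] [-0.002  0.006  1.   ]
[ 535.4 -269.1  121.7] 1.44 [ 535.  -269.8  261.7] [-0.003 -0.005  1.   ]
win side [ 535.34180495 -271.46985215   66.        ] top [ 534.90125047 -267.29867805   66.        ]
116 side x 272.0 362.0 bottom 311.0 top left 155.0 y 242.0 316.0
120 side x 272.0 362.0 bottom 302.0 top left 158.0 y 242.0 316.0
125 side x 273.0 363.0 bottom 291.0 top left 162.0 y 242.0 316.0
[ 0.00352248 -0.70841065 -0.70579171] [-0.005  0.002  1.   ]
```

Torch is upright within 0.5° and centred over the glass within about 2 mm. The lens is at z of about 122, so I'll lower it 6 mm.

```bash
python3 -m handwheel '[[[0,0,0],[0,1.5,1.5],0],[[0,0,0],[0,1.5,1.5],0],[[0,0,0],[0,0.6,0.6],0],[[0,0,0],[0,0,0],0],[[0,0,0],[0,0,0],0],[[0,0,0],[0,0,0],0],[[0,0,0],[0,0,0],0],[[0,0,0],[0,0,0],0],[[0,0,0],[0,0,0],0],[[0,0,0],[0,0,0],0]]'
python3 -c "
from h import *
st();s=shot('side','s14');t=shot('top','t14');st()
print(abs(ctrl.get_obs()['qvel']).max())
cv2.imwrite('pics/st14.png',np.hstack([cv2.resize(s['pixels'][250:370,220:340,::-1],(400,400),interpolation=cv2.INTER_CUBIC),cv2.resize(t['pixels'][190:290,370:470,::-1],(400,400),interpolation=cv2.INTER_CUBIC)]))
"
```

```text
t: 23.0
ee_pos: [563.6, -259.9, 192.5]
orientation: [-1.974, 1.434, -0.599]
ft_force: [0.1, 0.1, -0.9]
width: 27.5
t 23.0 p [ 563.6 -259.9  192.5] x [ 0.308 -0.951  0.003] z [ 0.675  0.216 -0.706] q [-0.81  0.36  2.03  1.19  0.76 -0.47] F [ 0.1  0.1 -0.9] w 27.5
t 23.1 p [ 563.6 -259.9  192.5] x [ 0.308 -0.951  0.003] z [ 0.675  0.216 -0.706] q [-0.81  0.36  2.03  1.19  0.76 -0.47] F [-0.8  0.1 -1.1] w 27.4
0.0015266608532832793
```

View pics/st14.png

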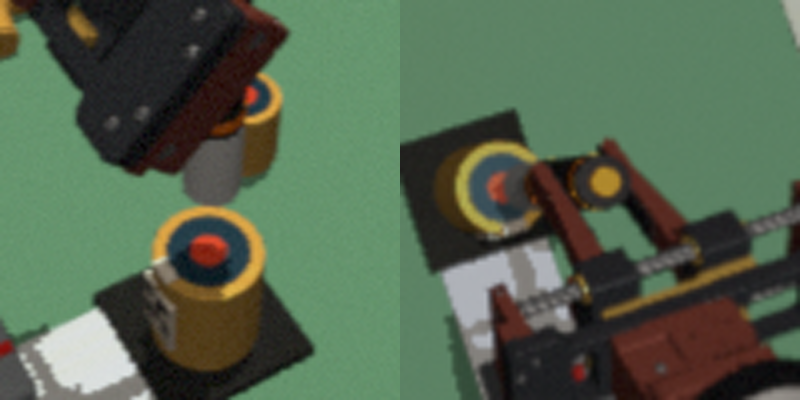

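Side view shows the lens bottom near crop (213,205), which puts it at z of about 117 and leaves about 51 mm of air. The body still faces the reader and the arm is still.

```bash
python3 -c "
from workcell import ctrl
print(ctrl.close_job())"
```

```text
the job is handed in; nothing more can be done
None
```

I turned the sight-glass body on its pad by about 73° and let go. I then drew the torch out of its holster and am holding it upright, lens down, over the glass window. The job was handed in at about 23 s with no fault reported.

- **Body facing the reader:** with the gripper clear of the body, its patch direction measured -163.5° in the top view and -165.4° in the side view. The station's direction is about -163.5°. In the last pictures the body still faces the reader.
- **Torch position:** in the check just before the last lowering, the lens was centred over the window to about 2 mm and upright to within about 0.5°. After the final 6 mm lowering, the lens is about 51 mm above the glass. I only read that last height and a quick sideways check (about 1.5 mm off) from the side picture.
- **At hand-in:** the arm was still (joint speeds under 0.002 rad/s), the finger opening was 27.5 mm on the torch, and the wrist force was about 1 N.
- **Other items:** I never went near the tee, elbow or spray bottle.

**Disagreements:**
- The pictures put the fingertips nearly 40 mm further back than the stated tool geometry. I set the torch grasp and final pose from the pictures. The body was gripped nearer its top than I had planned, but it turned cleanly.
- The two cameras differ by up to 4 mm on where the window's centre is.

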